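# Sleeve and close the dry-block heater

## Task

Get the small dry-block heater ready to preheat for the narrow vials: slide the aluminium reducing sleeve, chamfered end down, into the bore of the heater's block until its collar rests on the block. Then put the blue cover back on over it: with the front held up, hook the steel lip at the cover's rear under the ledge at the back of the heater, and swing the front down behind the front fence so that the cover lies flat on the block. Leave the beaker, amber bottle, timer and vial standing where they are.

Things in the scene. Friction and masses are not known exactly. Their poses are not given: they have to be found in the camera images.
- heater_bore (a point): Centre of the bore's mouth, level with the flat top (deck) of the dry-block heater: a white housing 140 (x) x 112 (y) x 58 mm high, aluminium block flush in its top, fixed. x axis: from its front panel (display, keys; 59 mm before this point) to its rear; z up. Bore vertical, 40 mm diameter, 1.5 mm chamfer at the mouth, 42 mm deep. Deck clear but for ledge and fence.
- heater_ledge (a point): Middle of the lower front edge of the overhanging ledge on the heater's grey rear rail (80 mm wide): 49 mm behind the bore's centre (+x), 12 mm above the deck. Under it a slot, open to the front: 12 mm high, 55 mm wide in y between two cheeks, 13.5 mm deep to its rear wall. The ledge is 6 mm thick. Axes as the heater's.
- heater_fence (a point): Top of the rear face of the heater's front fence, at its middle: a fixed grey bar 60 mm wide (y), 5 mm thick, 8 mm high on the deck; this face is 44.5 mm in front of the bore's centre (-x). The seated cover lies between it and the rear rail. Axes as the heater's. Round about: the hood's side wall is at y = -0.37 from x = 0.45 on; the titrator (105 mm high) fills x > 0.63, y 0.06 to 0.40.
- sleeve_center (a point): Loose aluminium sleeve, upright, 52 mm tall; this point is on its axis (z, up), half-way up. Lower part: barrel 38.5 mm diameter, 36 mm long, foot chamfered 2 mm on the radius over 3 mm. Upper part: ribbed grip collar 46 mm diameter, 16 mm high (10 to 26 mm above this point). 22 mm hole through it. Fully home, the collar rests on the deck: this point is 10 mm below the bore's mouth. 80 to 150 g.
- cover_grip (a point): Middle of the black grip fin on the loose blue cover (open hood 84 x 84 x 32 mm high, walls 4 mm, lying upright). Fin: 12 mm thick along the cover's x, 56 mm long along its y, from 32 to 56 mm above the lower rim; this point is 44 mm above the rim. Cover x points to its rear (lip side), z up. Seated: 44 mm above the bore's mouth, x along the heater's x; play 2.5 mm fore and aft, 3.5 mm sideways.
- cover_lip (a point): Middle of the rear edge of the cover's steel lip: a flat tab 4 mm thick, 48 mm wide (corners cut 5 mm), level with the lower rim, 18 mm out from the rear wall. This point is 60 mm behind the fin's middle (cover x) and 42 mm below it, half-way through the tab. With the front raised 15 to 20 degrees it passes into the slot; seated it reaches 11 mm under the ledge. Cover 110 to 180 g.
- beaker: Bystander: small glass beaker 43 mm wide, 56 mm tall, standing empty; origin at the centre of its underside.
- amber_bottle: Bystander: small amber bottle with a red cap, 51 mm wide, 108 mm tall; origin at the centre of its underside.
- timer: Bystander: white countdown timer 58 x 66 x 18 mm lying flat; origin at the centre of its underside.
- vial: Bystander: vial with a blue cap, 20 mm wide, 54 mm tall, standing; origin at the centre of its underside.

How it is judged (in metres and radians):
On the way:
1. the sleeve is fully home in the bore: upright, on the bore's axis, its collar on the block (horizontal distance between sleeve_center and heater_bore below 0.003 m and z of sleeve_center in the frame of heater_bore below -0.008 m and angle between sleeve_center's own z axis and vertical below 0.06 rad), for 0.2 s.
At the end, for the whole second after the job is handed in: Sleeve home: within 3 mm of the bore axis, collar within 2 mm of the block, upright within 0.06 rad. Cover flat on the block (0.05 rad, 2.5 mm), square within 0.12 rad, within 6 mm fore and aft and 7 mm sideways of its place, lip 4 mm or more under the ledge. Both at rest (all of step 1 and x of cover_grip in the frame of heater_bore between -0.006 and 0.006 m and y of cover_grip in the frame of heater_bore between -0.007 and 0.007 m and z of cover_grip in the frame of heater_bore below 0.0465 m and x of cover_lip in the frame of heater_bore above 0.053 m and z of cover_lip in the frame of heater_bore below 0.007 m and angle between cover_grip's own z axis and vertical below 0.05 rad and angle between the x axis of cover_grip and the x axis of heater_bore, either way round below 0.12 rad and linear speed of each of sleeve, cover below 0.02 m/s); the robot touches nothing.
It fails at once if the beaker is pushed more than 3 cm or tipped over (distance of beaker from where it was at the start of the episode above 0.03 m or angle between beaker's own z axis and vertical above 0.5 rad).
It fails at once if the amber bottle is pushed more than 3 cm or tipped over (distance of amber_bottle from where it was at the start of the episode above 0.03 m or angle between amber_bottle's own z axis and vertical above 0.5 rad).
It fails at once if the timer is pushed more than 3 cm or tipped over (distance of timer from where it was at the start of the episode above 0.03 m or angle between timer's own z axis and vertical above 0.5 rad).
It fails at once if the vial is pushed more than 3 cm or tipped over (distance of vial from where it was at the start of the episode above 0.03 m or angle between vial's own z axis and vertical above 0.5 rad).
It also fails if it takes over 69 s, if anything falls off the work surface, if the arm or the gripper's body presses on something with over 40 N, if the wrist force passes 120 N, or if a joint passes its speed limit or range.

## Robot

A 6-joint arm with a two-finger parallel gripper is mounted at the origin on a cart in front of the work surface, level with it; the furniture and walls round the work are solid. World frame = base frame: x ahead of the robot, y to its left, z up, the work surface at z = 0. Lengths are in mm, angles in rad, forces in N, time in s.
With the tool pointing down it reaches from about 375 to 925 mm from the base axis. Payload 5.7 kg.
Tool frame: the origin (TCP) lies on the centre line of the jaws, within the pads' length; the fingertips stand bot.finger_overhang ahead of it and the grasp point (between the pads) lies 6 mm ahead of it (bot.finger_overhang is the distance from the TCP to the fingertips, in mm); z points along the fingers, y is the line along which they close (so a half turn about z gives the same grasp; the last joint's range is limited). The gripper opens to 88 mm and grips with 3 to 60 N. Pads are 20 mm wide; open, the fingers measure 115 mm over their backs; the gripper's body (75 mm by 178 mm) begins 61 mm behind the grasp point.
Start: joints at [-1.423, 0.359, 1.51, -0, 1.272, -0.115], TCP at [155.857, -579.374, 247.623] pointing down, gripper open.
Joint ranges: [-2.97, 2.97], [-1.01, 2.36], [0.21, 2.38], [-0.96, 4.11], [0.2, 2.71], [-2.98, 2.98]. Speed limits (rad/s): [2.39, 2.39, 3.14, 3.14, 3.14, 3.14].

## Interface

Orientations are given as [roll, pitch, yaw] about the fixed x, y, z axes, in that order (R = Rz(yaw) Ry(pitch) Rx(roll)).
In Python, from workcell import bot gives the robot as it stands. The module is installed in compiled form; this text tells all that it offers.
- The arm moves only by the shell command python3 -m handwheel 'ROWS' [FORCE]. ROWS is JSON, a list of rows, each an object of numbers: "claw": the finger opening in mm, from 0 to 87.8; "dx", "dy", "dz": the shift along the tool's x, y, z in mm; "yaw": the turn about the tool's z in rad. In form: [{"claw": .., "dx": .., "dy": .., "dz": .., "yaw": ..}, ...]. A call has 1 to 8 rows; each row is the pose to reach, as a shift and turn from the pose commanded when the call began, along the tool's axes at that moment; what a row does not reach only later rows make up. A row lasts 1/10 s, in which the tool goes at most 50 mm and 8.59 degrees, less where a joint would pass 70% of its speed; a pose out of reach is approached as far as the arm can. A call with a gripper value outside its range is refused whole. The fingers move at their own pace and stop on an object; FORCE is the grip in N (left out, the last holds). Time passes only in rows, so rows that repeat a pose let the fingers close. It gives the time, the measured TCP pose, the force, the opening and the grip force at its end, in the units of the state.
- bot.get_obs(): the state, without advancing time (a new reading comes with each control period).
- bot.snapshot(name): name is "side" or "top" or "wrist"; returns a dict with "frame" (384x512x3 uint8, blue, green, red), "mtx" (3x3 intrinsics, pixels), "position" and "orientation" of the camera in the world. Camera axes: x right, y down, z forward; pixel columns grow to the right and rows downward; lengths in mm; the calibration is good to about 2 mm. A picture is of the moment at which its call begins. There is no depth.
- bot.hand_in(): hands the job in; it is judged then, once.
The state is a dict: "time_s": time; "joint_positions": joint angles; "joint_vel": joint speeds; "joint_torque": joint torques, N m; "position": TCP position; "tool_rot": TCP orientation; "ft_force": force on the tool from outside, world axes, zero at the start; "ft_torque": the same for the moment, N m; "finger_gap": finger opening in mm; "gripper_force": force on a finger pad.
Only numpy, scipy, OpenCV 4.12 (cv2) and the standard library are available. Lean on these libraries where they do the work, as an engineer would, in place of code of your own. Each camera call takes 0.05 s, during which the arm holds its last target. There are 200 camera calls.

## Working session

There is one attempt and no reset: what is moved stays moved. The work goes in short steps, Python scripts to look and compute and a shell command to move; the robot and the scene stay as the last step left them, time stands still between calls to the robot, and variables do not carry over. Pictures are saved under pics/ and viewed, at most 10 in all, crops included, and the job is handed in when it is done.

```bash
mkdir -p pics; python3 - <<'E'
from workcell import bot
import cv2,numpy as np
o=bot.get_obs();print(o,bot.finger_overhang)
for n in("side","top"):
    s=bot.snapshot(n);cv2.imwrite(f"pics/{n}0.png",s["frame"]);print(n,s["mtx"].tolist(),s["position"],s["orientation"])
    np.save(f"pics/{n}0.npy",{k:v for k,v in s.items() if k!="frame"},allow_pickle=True)
    cv2.imwrite(f"pics/{n}0b.png",cv2.resize(s["frame"],(800,600),interpolation=cv2.INTER_CUBIC))
E
```

```text
{'time_s': 0.0, 'joint_positions': array([-1.42308394e+00,  3.59484388e-01,  1.51138242e+00,  3.90695741e-05,
        1.27245761e+00, -1.15107225e-01]), 'joint_vel': array([ 0.00054039,  0.00108663,  0.00012429,  0.0008613 , -0.00068279,
       -0.00020365]), 'joint_torque': array([-3.35857840e-03, -5.15380275e+01, -2.70727140e+01,  6.70059817e-02,
        3.53494298e-02, -1.55404291e-04]), 'position': array([ 155.79468864, -578.79639196,  246.84083392]), 'tool_rot': array([-3.13987664e+00, -2.35974562e-04,  2.62807892e-01]), 'ft_force': array([0.49058407, 0.06462793, 0.04325904]), 'ft_torque': array([-0.01517708, -0.0075673 , -0.01904113]), 'gripper_force': 0.0, 'finger_gap': 87.71484503050034} 25.0
side [[364.2178884873863, 0.0, 250.09657341469654], [0.0, 364.2178884873863, 192.53011496533406], [0.0, 0.0, 1.0]] [575.70189732 872.40749799 522.71110488] [-2.08929785  0.00579701 -3.04773207]
top [[425.7133113702891, 0.0, 261.92698808940816], [0.0, 425.7133113702891, 195.7940105992767], [0.0, 0.0, 1.0]] [ 353.2578508   169.94725654 1022.82496873] [-2.80547364 -0.01046824 -1.77561694]
```

View pics/top0b.png

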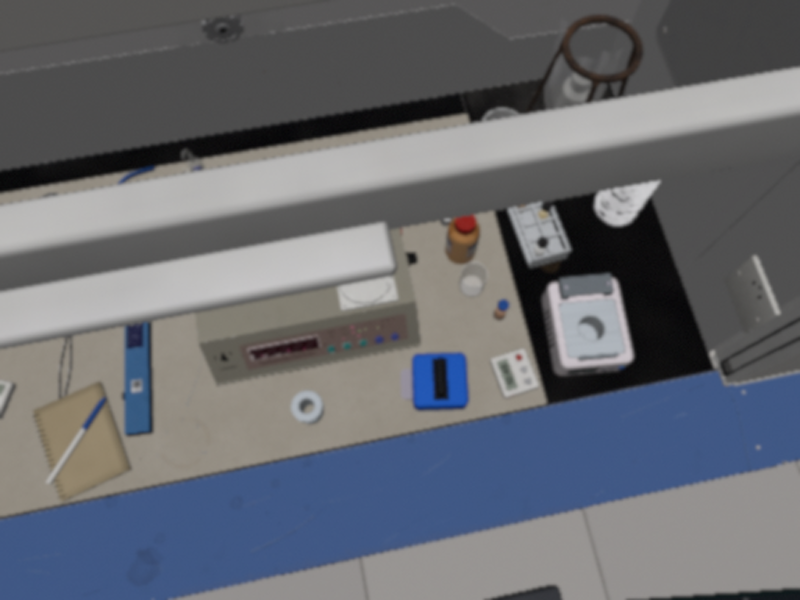

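View pics/side0b.png

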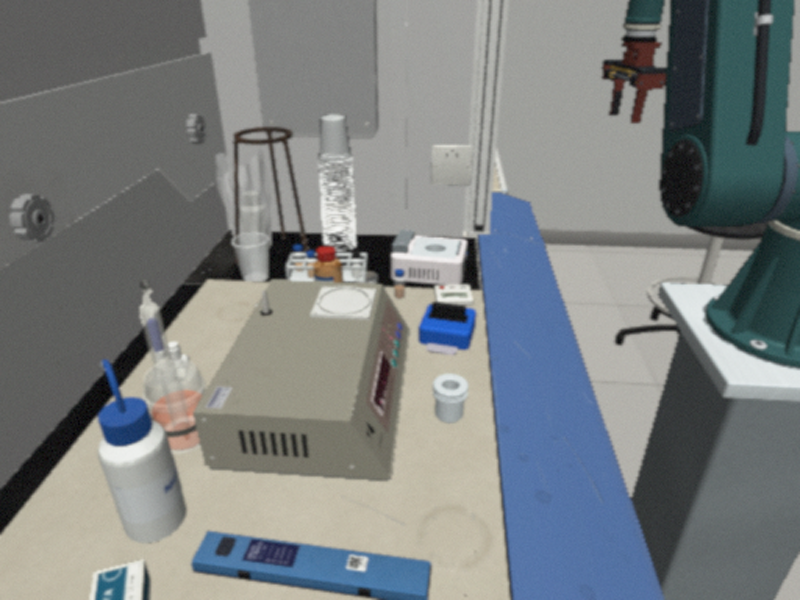

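The top picture shows the sleeve at about (307,404). The cover's fin centre is at (441,379) and its lip is on the left at about (406,383), so the cover's rear faces +y. The bore is at about (592,328), with the grey ledge above it at (585,287). The timer is at (515,373), the vial at (502,308) and the beaker at (472,281). The side picture shows the sleeve at (450,385–415) and the cover at (448,325). Next I'll get rough positions from both views.

```bash
cat > h.py <<'E'
import numpy as np,cv2
from scipy.spatial.transform import Rotation as R
def load(n): return np.load(f"pics/{n}.npy",allow_pickle=True).item()
def snap(bot,cam,name,crop=None,scale=None):
    s=bot.snapshot(cam);f=s.pop("frame");np.save(f"pics/{name}.npy",s,allow_pickle=True)
    cv2.imwrite(f"pics/{name}_raw.png",f)
    if crop: x0,y0,x1,y1=crop;f=f[y0:y1,x0:x1]
    if scale: f=cv2.resize(f,None,fx=scale,fy=scale,interpolation=cv2.INTER_CUBIC)
    cv2.imwrite(f"pics/{name}.png",f);return s
def hit(s,uv,z):
    d=R.from_euler("xyz",s["orientation"]).as_matrix()@np.linalg.inv(s["mtx"])@[*uv,1]
    p=np.array(s["position"]);return p+d*(z-p[2])/d[2]
def proj(s,P):
    q=R.from_euler("xyz",s["orientation"]).inv().apply(np.atleast_2d(P)-s["position"])@np.array(s["mtx"]).T
    return q[:,:2]/q[:,2:]
def totool(o,P):  # world point -> tool axes shift
    return R.from_euler("xyz",o["tool_rot"]).inv().apply(np.array(P)-o["position"])
E
python3 - <<'E'
from h import *
t=load("top0");s=load("side0");k=.64
for n,uv,z in(("sleeve top",(307,404),52),("fin",(441,379),56),("lip",(405,383),2),("bore",(592,328),58),("ledge",(587,293),76),("timer",(515,373),18),("vialcap",(502,305),50),("beaker",(472,281),30),("bottle cap",(465,224),105),("deckFL",(557,366),58),("deckFR",(628,358),58)):
    print(n,hit(t,np.array(uv)*k,z).round())
for n,uv,z in(("sleeve",(451,383),52),("fin",(449,312),56),("bore",(435,249),58),):print(n,hit(s,np.array(uv)*k,z).round())
a=cv2.imread("pics/top0.png")[165:270,180:420]
b=cv2.imread("pics/side0.png")[140:275,240:320]
cv2.imwrite("pics/c1.png",cv2.resize(a,None,fx=3.33,fy=3.33,interpolation=cv2.INTER_CUBIC))
E
```

```text
sleeve top [564. 269.  52.]
fin [560.  69.  56.]
lip [577. 119.   2.]
bore [ 591. -174.   58.]
ledge [ 641. -176.   76.]
timer [554. -50.  18.]
vialcap [657. -51.  50.]
beaker [712. -18.  30.]
bottle cap [778. -15. 105.]
deckFL [ 544. -105.   58.]
deckFR [ 535. -213.   58.]
sleeve [555. 264.  52.]
fin [559.  86.  56.]
bore [ 588. -149.   58.]
```

View pics/c1.png

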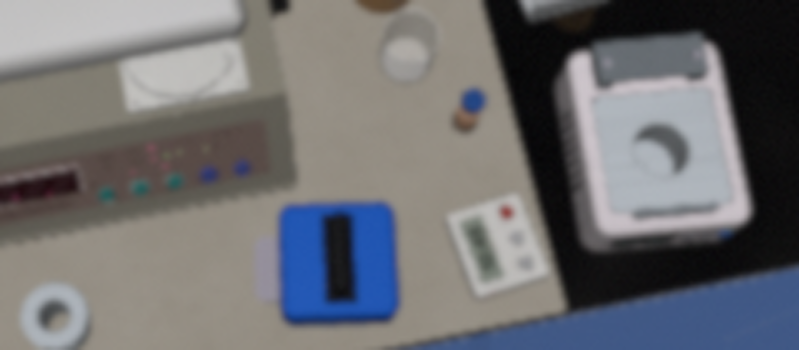

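The crop shows the sleeve ring at (54,315), the cover (280–397, 203–320) with its fin (323–353, 213–300), the lip at (255–280, 237–300) and the bore at (660,150). The tool can't tilt with these moves. I'll grip the fin by its two ends so the cover can pivot in the grip. First I move over to the sleeve for a close look.

```bash
python3 -m handwheel '[{"claw":87,"dx":340,"dy":-249,"dz":0,"yaw":0.263},{"claw":87,"dx":340,"dy":-249,"dz":0,"yaw":0.263},{"claw":87,"dx":340,"dy":-249,"dz":0,"yaw":0.263},{"claw":87,"dx":340,"dy":-249,"dz":0,"yaw":0.263},{"claw":87,"dx":340,"dy":-249,"dz":0,"yaw":0.263},{"claw":87,"dx":340,"dy":-249,"dz":0,"yaw":0.263},{"claw":87,"dx":340,"dy":-249,"dz":0,"yaw":0.263},{"claw":87,"dx":340,"dy":-249,"dz":0,"yaw":0.263}]' 10
python3 -c "
from workcell import bot;from h import *
o=bot.get_obs();print(o['position'],o['tool_rot'],totool(o,[520,-172,260]),totool(o,[545,160,260]))"
```

```text
time_s: 0.9
position: [406.8, -265.4, 247.5]
tool_rot: [-3.141, 0.0, -0.001]
ft_force: [0.0, -0.5, 0.2]
finger_gap: 87.0
gripper_force: 0.0
[ 406.82621191 -265.42243416  247.53002243] [-3.14136169e+00  1.35573840e-04 -5.17274222e-04] [113.12375629 -93.48384476 -12.46372288] [ 137.95201768 -425.49672412  -12.39040465]
```

```bash
python3 -m handwheel '[{"dx":120,"dy":-95,"dz":-40},{"dx":120,"dy":-95,"dz":-40},{"dx":120,"dy":-95,"dz":-40},{"dx":120,"dy":-95,"dz":-40},{"dx":120,"dy":-95,"dz":-40}]'
python3 -c "
from workcell import bot;from h import *
s=snap(bot,'wrist','w1',scale=1.5);o=bot.get_obs();print(s,o['position'])
print(proj(s,[[591,-174,58],[640,-176,70],[546,-172,66]]))"
```

```text
{'mtx': array([[264.53088032,   0.        , 259.01448388],
       [  0.        , 264.53088032, 190.24987845],
       [  0.        ,   0.        ,   1.        ]]), 'position': array([ 472.82446194, -264.89344619,  384.16214903]), 'orientation': array([ 2.89738943e+00, -1.38263376e-04, -1.57130092e+00])} [ 410.60798325 -259.45843795  247.51754282]
[[175.40593436  12.4795379 ]
 [169.95582921 -47.97835799]
 [174.50531519  55.83220462]]schema error: expected keys claw, dx, dy, dz, yaw
```

View pics/w1.png

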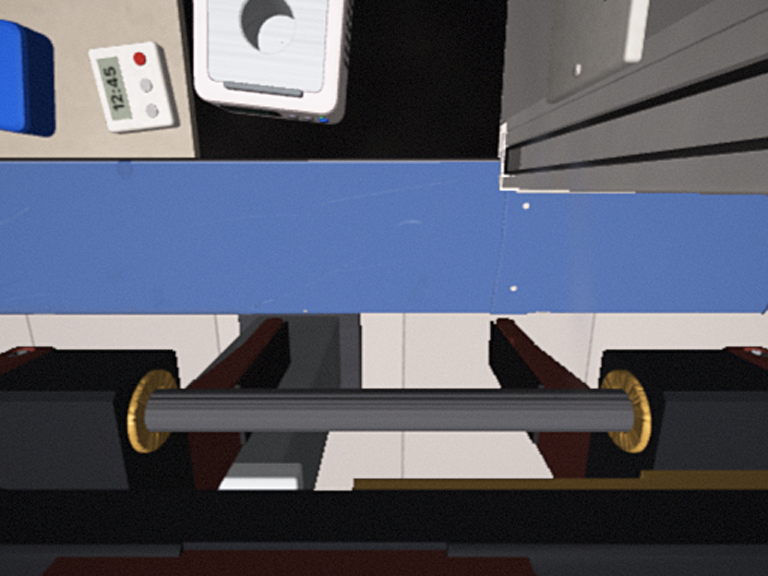

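The move was refused because every row needs all the keys. The wrist picture shows the bore at (269,27), the fence at (262,88) and the timer at (135,88). The camera looks ahead of the tool. I'll move so the heater is in view.

```bash
python3 -m handwheel '[{"claw":87,"dx":95,"dy":-90,"dz":-20,"yaw":0},{"claw":87,"dx":95,"dy":-90,"dz":-20,"yaw":0},{"claw":87,"dx":95,"dy":-90,"dz":-20,"yaw":0},{"claw":87,"dx":95,"dy":-90,"dz":-20,"yaw":0}]'
python3 -c "
from workcell import bot;from h import *
s=snap(bot,'wrist','w2',crop=(160,0,352,200),scale=3);o=bot.get_obs();print(o['position'],o['tool_rot'])
print(proj(s,[[591,-174,58],[640,-176,70],[546,-172,66]]))"
```

```text
time_s: 1.35
position: [503.8, -175.1, 268.1]
tool_rot: [-3.141, -0.002, 0.004]
ft_force: [0.6, -0.9, -0.5]
finger_gap: 86.9
gripper_force: 0.0
[ 502.02664943 -176.2803824   267.5680176 ] [-3.14157976e+00 -4.25944880e-05  3.15345191e-03]
[[258.8675807  107.34876994]
 [260.73080057  62.7097751 ]
 [257.15257394 144.13650903]]
```

View pics/w2.png

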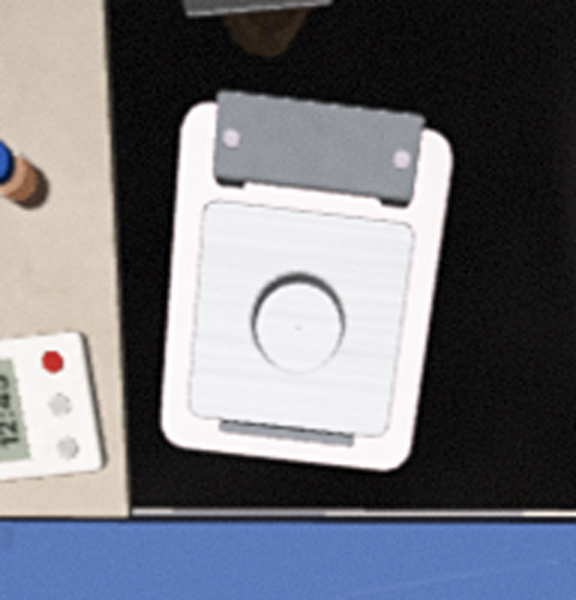

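The crop shows the bore's rim centred at (298.5,322). The block's corners are at (206,202), (414,224), (387,437) and (189,416), and the top of the fence's rear edge runs from (220,419) to (355,433).

```bash
python3 - <<'E'
from h import *
from workcell import bot
s=load("w2");f=lambda u,v:((u+.5)/3-.5+160,(v+.5)/3-.5)
b=hit(s,f(298.5,322),58);print("bore",b)
p=lambda u,v,z:hit(s,f(u,v),z)[:2]
def yaw(a,c,off):d=c-a;return np.arctan2(d[1],d[0])-off
print("left",yaw(p(189,416,58),p(206,202,58),0),"right",yaw(p(387,437,58),p(414,224,58),0))
fl,fr=p(220,419,66),p(355,433,66);print("fence",(fl+fr)/2,yaw(fr,fl,np.pi/2))
# ledge top ends z=76: back corners
a,c=p(218,92,76),p(424,116,76);print("rail rear",a,c,yaw(c,a,np.pi/2))
a,c=p(205,103,58),p(445,133,58);
a,c=p(166,440,58),p(405,470,58);print("front",yaw(c,a,np.pi/2),(a+c)/2)
for th in(-.08,-.09,-.1,-.11):
    X=np.array([np.cos(th),np.sin(th)]);Y=np.array([-X[1],X[0]]);print(th,"fence rel",((fl+fr)/2-b[:2])@X,((fl+fr)/2-b[:2])@Y)
o=bot.get_obs();print(totool(o,[498,175,268]))
E
```

```text
bore [ 591.41935226 -174.37333906   58.        ]
left -0.10949589292740242 right -0.09724348091755833
fence [ 549.06515913 -169.96627036] -0.09806650470890577
rail rear [ 671.83029766 -144.14555562] [ 664.07580681 -221.00387668] -0.10055304502425644
front -0.12037507415638915 [ 536.14198682 -169.1749688 ]
-0.08 fence rel -42.570921528608146 1.0082512223768472
-0.09 fence rel -42.57887534445228 0.5824986900678634
-0.1 fence rel -42.58257130824425 0.15668790837528535
-0.11 fence rel -42.58200905039074 -0.2691385419775571
[  -2.91886705 -351.29133916   -0.42757894]
```

```bash
python3 -m handwheel '[{"claw":87,"dx":0,"dy":-355,"dz":0,"yaw":0},{"claw":87,"dx":0,"dy":-355,"dz":0,"yaw":0},{"claw":87,"dx":0,"dy":-355,"dz":0,"yaw":0},{"claw":87,"dx":0,"dy":-355,"dz":0,"yaw":0},{"claw":87,"dx":0,"dy":-355,"dz":0,"yaw":0},{"claw":87,"dx":0,"dy":-355,"dz":0,"yaw":0},{"claw":87,"dx":0,"dy":-355,"dz":0,"yaw":0},{"claw":87,"dx":0,"dy":-355,"dz":0,"yaw":0}]'
python3 -c "
from workcell import bot;from h import *
s=snap(bot,'wrist','w3',crop=(130,40,390,200),scale=3);o=bot.get_obs();print(o['position'],o['tool_rot'])
print((proj(s,[[560,267,52],[562,77,56]])-[130,40])*3)"
```

```text
time_s: 2.2
position: [500.3, 180.9, 267.3]
tool_rot: [-3.14, 0.001, 0.003]
ft_force: [-0.3, -1.7, 0.5]
finger_gap: 86.9
gripper_force: 0.0
[500.4471608  179.12612322 267.155561  ] [-3.14152549e+00  1.08216927e-03  2.99288971e-03]
[[189.95862133 267.04874291]
 [632.8235438  263.9311696 ]]
```

View pics/w3.png

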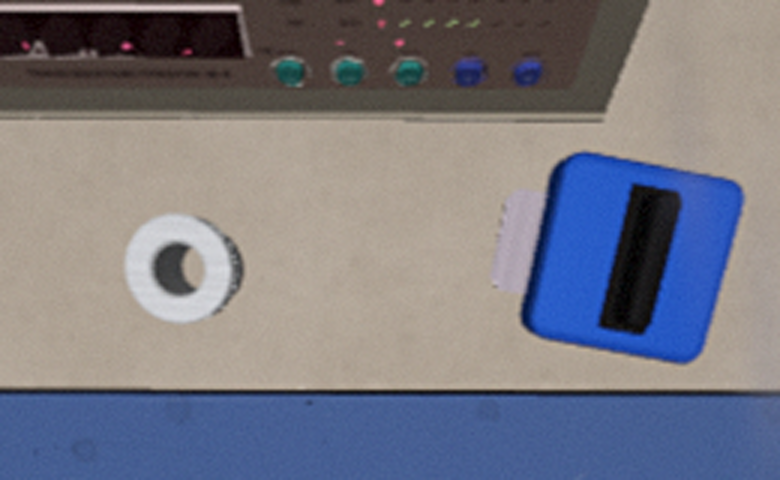

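The sleeve's top ring is centred at (179,268) with a radius of about 55. The top right edge of the fin runs from (681,193) to (643,333), and the lip's rear edge from (508,192) to (492,288). The hood's corners are at (570,153), (743,185), (690,362) and (523,330).

```bash
python3 - <<'E'
from h import *
from workcell import bot
s=load("w3");f=lambda u,v:((u+.5)/3-.5+130,(v+.5)/3-.5+40)
p=lambda u,v,z:hit(s,f(u,v),z)[:2]
print("sleeve",p(179,268,52))
a,c=p(681,193,56),p(643,333,56);d=a-c;yaw=np.arctan2(d[1],d[0])+np.pi/2;print("fin yaw",yaw,"len",np.hypot(*d))
X=np.array([np.cos(yaw),np.sin(yaw)]);print("fin",(a+c)/2+6*X)
l,m=p(508,192,4),p(492,288,4);d=l-m;print("lip",(l+m)/2,np.arctan2(d[1],d[0])+np.pi/2,"fin from lip",(l+m)/2-60*X)
q=[p(*k,32) for k in((575,150),(747,183),(690,366),(520,333))];print("hood ctr",np.mean(q,0),q)
d=q[0]-q[3];print(np.arctan2(d[1],d[0])+np.pi/2)
d=q[0]-q[1];print(np.arctan2(d[1],d[0]))
o=bot.get_obs();print(totool(o,[*p(179,268,52),64]))
E
```

```text
sleeve [560.00326392 272.16771743]
fin yaw 1.3813293290663302 len 59.18641093253504
fin [563.36602034  71.06427983]
lip [572.61396721 127.47500503] 1.436736303742649 fin from lip [561.31383975  68.54871956]
hood ctr [563.62797322  70.47903511] [array([610.93116892,  99.58855913]), array([597.35248218,  22.2202553 ]), array([515.54566681,  39.76907103]), array([530.68257498, 120.33825498])]
1.3177703255309714
1.3970586699868681
[ 60.05411282 -92.84929264 203.09692766]
```

```bash
python3 -m handwheel '[{"claw":80,"dx":60,"dy":-93,"dz":150,"yaw":0},{"claw":80,"dx":60,"dy":-93,"dz":150,"yaw":0},{"claw":80,"dx":60,"dy":-93,"dz":150,"yaw":0},{"claw":80,"dx":60,"dy":-93,"dz":150,"yaw":0},{"claw":80,"dx":60,"dy":-93,"dz":150,"yaw":0},{"claw":80,"dx":60,"dy":-93,"dz":170,"yaw":0},{"claw":80,"dx":60,"dy":-93,"dz":203,"yaw":0},{"claw":80,"dx":60,"dy":-93,"dz":203,"yaw":0}]' 15
python3 -c "
from workcell import bot;from h import *
o=bot.get_obs();print(o['position'],totool(o,[560,272.2,64]))"
```

```text
time_s: 3.05
position: [558.7, 267.0, 62.5]
tool_rot: [3.139, 0.006, -0.002]
ft_force: [-1.6, -0.9, 0.4]
finger_gap: 80.2
gripper_force: 0.0
[558.70124487 267.03409924  62.54302945] [ 1.28009996 -5.16395201 -1.48020353]
```

```bash
python3 -m handwheel '[{"claw":62,"dx":0,"dy":0,"dz":0,"yaw":0},{"claw":62,"dx":0,"dy":0,"dz":0,"yaw":0},{"claw":62,"dx":0,"dy":0,"dz":0,"yaw":0}]'
python3 -c "
from workcell import bot;from h import *
s=snap(bot,'wrist','w4');o=bot.get_obs();print(o['position'],totool(o,[560,272.2,64]))
print(proj(s,[[560,272,52],[560,268,52]]))"
```

```text
time_s: 3.35
position: [562.5, 270.5, 66.8]
tool_rot: [-3.141, -0.003, -0.001]
ft_force: [-0.2, -0.4, 0.1]
finger_gap: 63.0
gripper_force: 0.0
[562.23631201 270.71011077  66.50149833] [-2.24326792 -1.48669677  2.49716578]
[[257.52892519 238.59481235]
 [264.00278813 238.59266633]]
```

```bash
python3 -m handwheel '[{"claw":62,"dx":-2,"dy":-1,"dz":2,"yaw":0},{"claw":62,"dx":-2,"dy":-1,"dz":2,"yaw":0},{"claw":62,"dx":-2,"dy":-1,"dz":2,"yaw":0}]'
python3 -c "
from workcell import bot;from h import *
for i in range(3):
  s=snap(bot,'wrist','w5',crop=(160,150,360,300),scale=3);o=bot.get_obs();print(o['position'],s['position'])
print((proj(s,[[560,272,52],[560,268,52]])-[160,150])*3)"
```

```text
time_s: 3.7
position: [559.0, 271.8, 62.8]
tool_rot: [-3.142, 0.0, 0.0]
ft_force: [0.3, 0.1, -1.2]
finger_gap: 62.1
gripper_force: 0.0
[559.05918457 271.81803806  62.7405368 ] [624.98441535 272.42306247 199.40837585]
[559.13479681 271.79854303  62.70144072] [625.05748127 272.40632497 199.35708226]
[559.15319003 271.75651819  62.67130674] [625.10990151 272.38190526 199.31894371]
[[298.7057536  258.6221701 ]
 [318.70932637 258.62068708]]
```

View pics/w5.png

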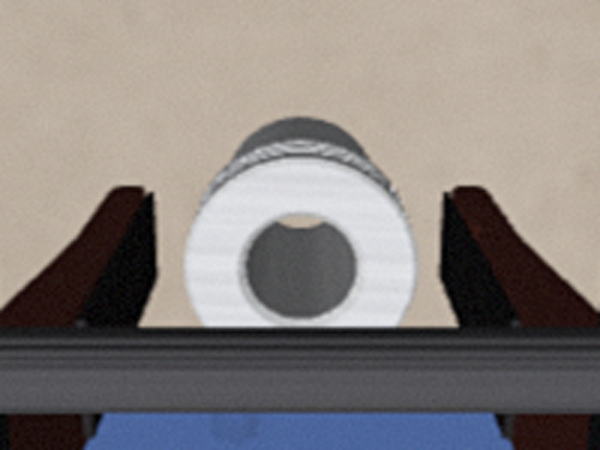

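The jaws straddle the sleeve. Its hole is at (301,266), against a predicted (299,259), so they are centred to about 1 mm. I'll grip it.

```bash
python3 -m handwheel '[{"claw":40,"dx":0,"dy":0,"dz":0,"yaw":0},{"claw":40,"dx":0,"dy":0,"dz":0,"yaw":0},{"claw":40,"dx":0,"dy":0,"dz":0,"yaw":0},{"claw":40,"dx":0,"dy":0,"dz":0,"yaw":0},{"claw":40,"dx":0,"dy":0,"dz":-60,"yaw":0},{"claw":40,"dx":0,"dy":0,"dz":-120,"yaw":0},{"claw":40,"dx":0,"dy":0,"dz":-120,"yaw":0},{"claw":40,"dx":0,"dy":0,"dz":-120,"yaw":0}]' 25
python3 -c "
from workcell import bot;from h import *
o=bot.get_obs();print(o['position'],o['finger_gap'],totool(o,[591.4,-174.4,190]))"
```

```text
time_s: 4.65
position: [561.6, 272.5, 186.5]
tool_rot: [-3.139, -0.007, -0.0]
ft_force: [-0.2, 0.3, -1.1]
finger_gap: 45.5
gripper_force: 25.0
[561.56583317 272.53434142 186.45068511] 45.52656215500655 [ 29.93632588 446.91909826  -4.48516376]
```

```bash
python3 -m handwheel '[{"claw":40,"dx":31,"dy":447,"dz":0,"yaw":0},{"claw":40,"dx":31,"dy":447,"dz":0,"yaw":0},{"claw":40,"dx":31,"dy":447,"dz":0,"yaw":0},{"claw":40,"dx":31,"dy":447,"dz":0,"yaw":0},{"claw":40,"dx":31,"dy":447,"dz":0,"yaw":0},{"claw":40,"dx":31,"dy":447,"dz":0,"yaw":0},{"claw":40,"dx":31,"dy":447,"dz":0,"yaw":0},{"claw":40,"dx":31,"dy":447,"dz":0,"yaw":0}]'
python3 -m handwheel '[{"claw":40,"dx":0,"dy":50,"dz":0,"yaw":0},{"claw":40,"dx":0,"dy":50,"dz":0,"yaw":0},{"claw":40,"dx":0,"dy":50,"dz":0,"yaw":0},{"claw":40,"dx":0,"dy":50,"dz":0,"yaw":0}]'
python3 -c "
from workcell import bot;from h import *
s=snap(bot,'wrist','w6',crop=(160,50,360,300),scale=2.4);o=bot.get_obs();print(o['position'],o['tool_rot'],totool(o,[591.4,-174.4,125]))
p=np.array(o['position']);print((proj(s,[p+[0,0,-10.7],[591.4,-174.4,58]])-[160,50])*2.4)"
```

```text
time_s: 5.45
position: [585.2, -129.0, 180.3]
tool_rot: [-3.14, 0.003, -0.0]
ft_force: [0.2, -0.4, -1.3]
finger_gap: 45.6
gripper_force: 25.0
time_s: 5.85
position: [585.6, -176.1, 181.0]
tool_rot: [-3.14, 0.003, -0.0]
ft_force: [0.0, -0.1, -1.8]
finger_gap: 45.9
gripper_force: 25.0
[ 585.92870886 -175.69528309  181.44647532] [-3.14007331e+00  2.26850993e-03  9.57657859e-04] [ 5.60056427 -1.20429883 56.43581048]
[[238.46634748 449.66108668]
 [235.45692596 325.53949858]]
```

View pics/w6.png

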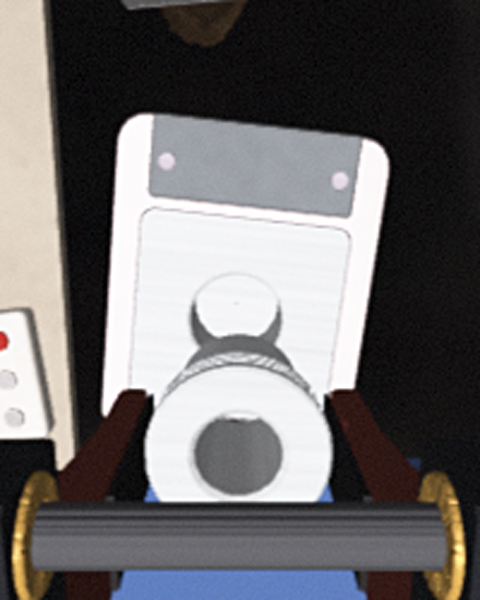

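The sleeve hangs straight in the jaws, with its hole at (238,454) against a predicted (238,450). The bore's edges at 191 and 281 give a midpoint of 236, against a predicted 235.5. The sleeve sits about 0.8 mm behind the TCP, so the target TCP is about (592.2, -174.4).

```bash
python3 -m handwheel '[{"claw":40,"dx":6,"dy":-1,"dz":45,"yaw":0},{"claw":40,"dx":6,"dy":-1,"dz":45,"yaw":0},{"claw":40,"dx":6,"dy":-1,"dz":45,"yaw":0},{"claw":40,"dx":6,"dy":-1,"dz":45,"yaw":0},{"claw":40,"dx":6,"dy":-1,"dz":45,"yaw":0}]'
python3 -c "
from workcell import bot;from h import *
for i in range(3): bot.snapshot('top');o=bot.get_obs();print(o['position'],o['tool_rot'],totool(o,[592.2,-174.4,125]))"
```

```text
time_s: 6.4
position: [593.7, -176.4, 139.3]
tool_rot: [3.141, -0.002, 0.0]
ft_force: [-0.4, -0.6, -1.7]
finger_gap: 45.5
gripper_force: 25.0
[ 593.58484717 -176.48110676  139.233159  ] [ 3.14071895e+00 -2.23647853e-03  1.56030672e-04] [-1.41635111 -2.0937548  14.22820307]
[ 593.45466594 -176.5555265   139.04039562] [ 3.14081411e+00 -2.00968561e-03 -2.66652347e-05] [-1.28293765 -2.16642143 14.03616327]
[ 593.32473959 -176.557906    138.82544471] [ 3.14096068e+00 -1.70716814e-03 -9.75419541e-05] [-1.14855078 -2.16653189 13.82213767]
```

```bash
python3 -m handwheel '[{"claw":40,"dx":-1,"dy":-2,"dz":10,"yaw":0},{"claw":40,"dx":-1,"dy":-2,"dz":10,"yaw":0},{"claw":40,"dx":-1,"dy":-2,"dz":10,"yaw":0},{"claw":40,"dx":-1,"dy":-2,"dz":10,"yaw":0},{"claw":40,"dx":-1,"dy":-2,"dz":10,"yaw":0},{"claw":40,"dx":-1,"dy":-2,"dz":10,"yaw":0}]'
python3 -c "
from workcell import bot;from h import *
for i in range(2): bot.snapshot('top');o=bot.get_obs();print(o['position'],totool(o,[592.2,-174.4,125]))"
```

```text
time_s: 7.15
position: [591.9, -174.5, 127.8]
tool_rot: [-3.142, -0.0, -0.0]
ft_force: [0.3, -0.6, -1.1]
finger_gap: 45.6
gripper_force: 25.0
[ 591.93556849 -174.46079497  127.78224559] [ 0.2636798  -0.06086278  2.78231545]
[ 591.86551376 -174.43030489  127.74433333] [ 0.33406159 -0.03027136  2.74438542]
```

Aligned. I'll lower gradually and watch the force.

```bash
python3 -m handwheel '[{"claw":40,"dx":0,"dy":0,"dz":5,"yaw":0},{"claw":40,"dx":0,"dy":0,"dz":9,"yaw":0},{"claw":40,"dx":0,"dy":0,"dz":13,"yaw":0},{"claw":40,"dx":0,"dy":0,"dz":16,"yaw":0},{"claw":40,"dx":0,"dy":0,"dz":16,"yaw":0},{"claw":40,"dx":0,"dy":0,"dz":16,"yaw":0}]'
python3 -c "
from workcell import bot;from h import *
o=bot.get_obs();print(o['position'],o['tool_rot'],o['ft_torque'])"
```

```text
time_s: 7.85
position: [591.7, -174.3, 111.5]
tool_rot: [-3.141, 0.0, -0.0]
ft_force: [-0.4, -0.2, -1.5]
finger_gap: 45.6
gripper_force: 25.0
[ 591.71793392 -174.34723027  111.48355171] [-3.14140255e+00  3.21079938e-04 -1.25568295e-04] [0.03400999 0.01998911 0.00019443]
```

```bash
python3 -m handwheel '[{"claw":40,"dx":0,"dy":0,"dz":6,"yaw":0},{"claw":40,"dx":0,"dy":0,"dz":12,"yaw":0},{"claw":40,"dx":0,"dy":0,"dz":18,"yaw":0},{"claw":40,"dx":0,"dy":0,"dz":23,"yaw":0},{"claw":40,"dx":0,"dy":0,"dz":26,"yaw":0},{"claw":40,"dx":0,"dy":0,"dz":27,"yaw":0},{"claw":40,"dx":0,"dy":0,"dz":27,"yaw":0}]'
python3 -c "
from workcell import bot;from h import *
o=bot.get_obs();print(o['position'],o['ft_force'],o['ft_torque'])"
```

```text
time_s: 8.55
position: [591.7, -174.4, 84.5]
tool_rot: [-3.141, 0.0, -0.0]
ft_force: [-0.7, 0.5, -1.0]
finger_gap: 45.6
gripper_force: 25.0
[ 591.7238111  -174.35973299   84.47648867] [-0.65546273  0.50539811 -1.04477005] [ 0.05021702 -0.00089857 -0.03532472]
```

```bash
python3 -m handwheel '[{"claw":40,"dx":0,"dy":0,"dz":1,"yaw":0},{"claw":40,"dx":0,"dy":0,"dz":1,"yaw":0},{"claw":60,"dx":0,"dy":0,"dz":0,"yaw":0},{"claw":60,"dx":0,"dy":0,"dz":0,"yaw":0},{"claw":60,"dx":0,"dy":0,"dz":0,"yaw":0},{"claw":60,"dx":0,"dy":0,"dz":-80,"yaw":0},{"claw":60,"dx":-60,"dy":0,"dz":-120,"yaw":0},{"claw":60,"dx":-80,"dy":0,"dz":-160,"yaw":0}]'
python3 -m handwheel '[{"claw":75,"dx":0,"dy":0,"dz":0,"yaw":0},{"claw":75,"dx":0,"dy":0,"dz":0,"yaw":0},{"claw":75,"dx":0,"dy":0,"dz":0,"yaw":0}]'
python3 -c "
from workcell import bot;from h import *
s=snap(bot,'wrist','w7',crop=(160,0,352,200),scale=3);o=bot.get_obs();print(o['position'],o['tool_rot'])
for z in (74,80,58): print((proj(s,[[591.4,-174.4,z]])-[160,0])*3)
print(totool(o,[562.5,70,200]))"
```

```text
time_s: 9.35
position: [530.8, -174.2, 215.3]
tool_rot: [-3.141, 0.001, 0.0]
ft_force: [-0.2, -0.3, 0.6]
finger_gap: 59.9
gripper_force: 0.0
time_s: 9.65
position: [531.8, -174.2, 213.6]
tool_rot: [-3.141, 0.001, -0.0]
ft_force: [0.3, 0.1, -0.4]
finger_gap: 74.8
gripper_force: 0.0
[ 531.62873394 -174.12152595  213.07980782] [-3.14062144e+00  1.62531568e-03 -1.13036772e-04]
[[299.14713973 392.07125527]]
[[299.19075289 392.50059221]]
[[299.03954706 391.01209088]]
[  30.86488922 -244.1122443    13.26675044]
```

View pics/w7.png

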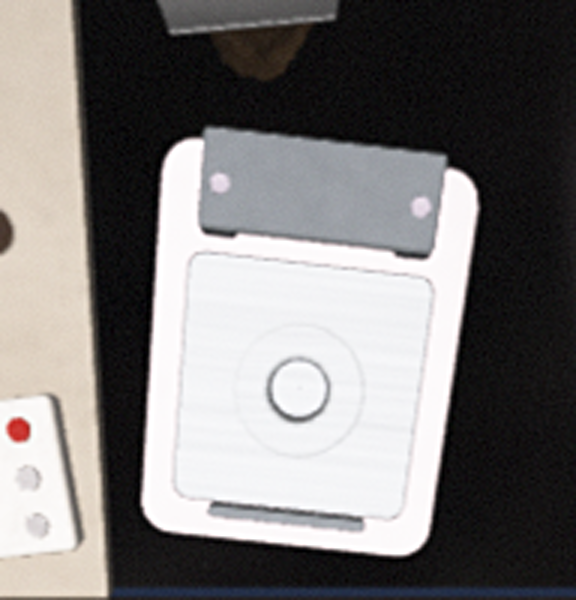

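The sleeve is home: its collar ring is centred at (299,390), against a predicted (299,392), and nearly hides the bore. Next, the cover: I'll turn the tool to the cover's yaw and place the camera over it.

```bash
python3 -m handwheel '[{"claw":80,"dx":19,"dy":-179,"dz":0,"yaw":-1.39},{"claw":80,"dx":19,"dy":-179,"dz":0,"yaw":-1.39},{"claw":80,"dx":19,"dy":-179,"dz":0,"yaw":-1.39},{"claw":80,"dx":19,"dy":-179,"dz":0,"yaw":-1.39},{"claw":80,"dx":19,"dy":-179,"dz":0,"yaw":-1.39},{"claw":80,"dx":19,"dy":-179,"dz":0,"yaw":-1.39},{"claw":80,"dx":19,"dy":-179,"dz":0,"yaw":-1.39},{"claw":80,"dx":19,"dy":-179,"dz":0,"yaw":-1.39}]'
python3 -m handwheel '[{"claw":80,"dx":0,"dy":0,"dz":0,"yaw":-0.18},{"claw":80,"dx":0,"dy":0,"dz":0,"yaw":-0.18},{"claw":80,"dx":0,"dy":0,"dz":0,"yaw":-0.18},{"claw":80,"dx":0,"dy":0,"dz":0,"yaw":-0.18}]'
cat > fin.py <<'E'
from workcell import bot;from h import *;import sys
s=snap(bot,'wrist',sys.argv[1]);o=bot.get_obs();print(o['position'],o['tool_rot'])
f=cv2.imread(f'pics/{sys.argv[1]}_raw.png').astype(int);b,g,r=f[...,0],f[...,1],f[...,2]
m=((b>90)&(b>1.6*r)&(b>1.25*g)).astype(np.uint8)
n,L,S,C=cv2.connectedComponentsWithStats(m);u,v=proj(s,[[563,70,32]])[0].round().astype(int)
print('expect',u,v,[(S[i].tolist()) for i in range(1,n) if S[i][4]>400])
d=(np.maximum.reduce([b,g,r])<60).astype(np.uint8);n,L,S,C=cv2.connectedComponentsWithStats(d)
for i in range(1,n):
    if S[i][4]>200 and abs(C[i]-[u,v]).max()<60: 
        k=cv2.findContours((L==i).astype(np.uint8),0,1)[0][0];R_=cv2.minAreaRect(k);bx=cv2.boxPoints(R_)
        P=np.array([hit(s,q,56)[:2] for q in bx]);print('fin?',S[i],R_,P.round(1).tolist(),P.mean(0))
E
python3 fin.py w8
```

```text
time_s: 10.5
position: [550.6, 5.2, 212.5]
tool_rot: [-3.139, 0.001, 1.207]
ft_force: [0.6, 0.2, 0.7]
finger_gap: 80.1
gripper_force: 0.0
time_s: 10.9
position: [550.6, 4.8, 213.2]
tool_rot: [-3.14, 0.0, 1.379]
ft_force: [-0.5, 0.4, 0.2]
finger_gap: 80.2
gripper_force: 0.0
[550.66021828   4.79949823 213.43392672] [-3.13994325e+00 -3.26347236e-05  1.37899706e+00]
expect 259 124 [[54, 0, 184, 259, 26913], [223, 86, 73, 75, 4144], [160, 288, 92, 38, 2946]]
fin? [232 115  55  19 996] ((259.0, 124.0), (18.0, 54.0), 90.0) [[536.7, 84.8], [593.4, 73.8], [590.3, 55.2], [532.7, 66.4]] [563.27310368  70.03349143]
```

```bash
python3 -m handwheel '[{"claw":80,"dx":66,"dy":0,"dz":80,"yaw":0},{"claw":80,"dx":66,"dy":0,"dz":110,"yaw":0},{"claw":80,"dx":66,"dy":0,"dz":125,"yaw":0},{"claw":80,"dx":66,"dy":0,"dz":135,"yaw":0},{"claw":80,"dx":66,"dy":0,"dz":143,"yaw":0},{"claw":80,"dx":66,"dy":0,"dz":146,"yaw":0},{"claw":70,"dx":66,"dy":0,"dz":146,"yaw":0},{"claw":70,"dx":66,"dy":0,"dz":146,"yaw":0}]'
python3 -c "
from workcell import bot;from h import *
bot.snapshot('top');o=bot.get_obs();print(o['position'],o['tool_rot'],totool(o,[563.2,70,62]))"
```

```text
time_s: 11.75
position: [564.5, 68.8, 70.0]
tool_rot: [3.139, -0.001, 1.379]
ft_force: [0.2, 0.2, 0.1]
finger_gap: 70.8
gripper_force: 0.0
[564.41040903  68.95609075  69.90753866] [ 3.13897040e+00 -6.06964705e-04  1.37905170e+00] [ 0.78930818 -1.40789791  7.90435452]
```

```bash
python3 -m handwheel '[{"claw":70,"dx":1,"dy":-1,"dz":6,"yaw":0},{"claw":70,"dx":1,"dy":-1,"dz":6,"yaw":0},{"claw":70,"dx":1,"dy":-1,"dz":6,"yaw":0},{"claw":48,"dx":1,"dy":-1,"dz":6,"yaw":0},{"claw":48,"dx":1,"dy":-1,"dz":6,"yaw":0},{"claw":48,"dx":1,"dy":-1,"dz":6,"yaw":0},{"claw":48,"dx":1,"dy":-1,"dz":6,"yaw":0},{"claw":48,"dx":1,"dy":-1,"dz":6,"yaw":0}]' 12
python3 -c "
from workcell import bot;from h import *
o=bot.get_obs();print(o['position'],o['tool_rot'],o['ft_force'])"
```

```text
time_s: 12.6
position: [562.6, 70.6, 62.4]
tool_rot: [3.141, -0.0, 1.38]
ft_force: [0.2, -0.9, -0.4]
finger_gap: 55.9
gripper_force: 12.0
[562.61827118  70.6100602   62.44841342] [ 3.14144108e+00 -1.34587006e-04  1.37981741e+00] [ 0.20070026 -0.86780221 -0.43218208]
```

The fin is gripped by its ends at 55.9 mm. I'll lift and carry the cover to the heater's left edge with the lip still facing +y. There the deck edge can push up the front rim and tilt the cover in the grip.

```bash
python3 -m handwheel '[{"claw":48,"dx":0,"dy":0,"dz":-40,"yaw":0},{"claw":48,"dx":0,"dy":0,"dz":-80,"yaw":0},{"claw":48,"dx":-20,"dy":10,"dz":-115,"yaw":0},{"claw":48,"dx":-60,"dy":20,"dz":-120,"yaw":0},{"claw":48,"dx":-100,"dy":35,"dz":-120,"yaw":0},{"claw":48,"dx":-148,"dy":52,"dz":-120,"yaw":0},{"claw":48,"dx":-148,"dy":52,"dz":-120,"yaw":0},{"claw":48,"dx":-148,"dy":52,"dz":-120,"yaw":0}]'
python3 -m handwheel '[{"claw":48,"dx":0,"dy":0,"dz":30,"yaw":0},{"claw":48,"dx":0,"dy":0,"dz":48,"yaw":0},{"claw":48,"dx":0,"dy":0,"dz":48,"yaw":0},{"claw":48,"dx":0,"dy":0,"dz":48,"yaw":0},{"claw":48,"dx":0,"dy":0,"dz":48,"yaw":0}]'
python3 -c "
from workcell import bot;from h import *
for i in range(3): bot.snapshot('top')
o=bot.get_obs();print(o['position'],o['tool_rot'],totool(o,[585,-85,120.4]))"
```

```text
time_s: 13.4
position: [585.1, -85.7, 182.0]
tool_rot: [-3.141, -0.0, 1.377]
ft_force: [0.5, 0.6, -0.1]
finger_gap: 55.6
gripper_force: 12.0
time_s: 13.9
position: [586.2, -84.0, 135.4]
tool_rot: [3.14, -0.0, 1.381]
ft_force: [-0.7, -0.9, -1.1]
finger_gap: 55.9
gripper_force: 12.0
[586.20462395 -84.44920291 135.45584565] [ 3.13972607e+00 -2.49359714e-05  1.38018633e+00] [-0.76942245 -1.10655501 15.05378722]
```

```bash
python3 -m handwheel '[{"claw":48,"dx":0,"dy":0,"dz":8,"yaw":0},{"claw":48,"dx":0,"dy":0,"dz":14,"yaw":0},{"claw":48,"dx":0,"dy":0,"dz":17,"yaw":0},{"claw":48,"dx":0,"dy":0,"dz":20,"yaw":0},{"claw":48,"dx":0,"dy":0,"dz":22,"yaw":0},{"claw":48,"dx":0,"dy":0,"dz":22,"yaw":0},{"claw":48,"dx":0,"dy":0,"dz":22,"yaw":0}]'
python3 -c "
from workcell import bot;from h import *
o=bot.get_obs();print(o['position'],o['tool_rot'],o['ft_force'],o['ft_torque'])"
```

```text
time_s: 14.75
position: [585.6, -84.6, 112.4]
tool_rot: [3.142, -0.0, 1.38]
ft_force: [-0.7, 0.3, -0.6]
finger_gap: 56.1
gripper_force: 12.0
[585.55187903 -84.62337525 112.41510822] [ 3.14154225e+00 -1.05667693e-04  1.37975214e+00] [-0.70584592  0.30287069 -0.62986636] [-0.07036524 -0.08994646  0.00625274]
```

```bash
python3 -m handwheel '[{"claw":48,"dx":0,"dy":0,"dz":2,"yaw":0},{"claw":48,"dx":0,"dy":0,"dz":4,"yaw":0},{"claw":48,"dx":0,"dy":0,"dz":6,"yaw":0},{"claw":48,"dx":0,"dy":0,"dz":6,"yaw":0},{"claw":48,"dx":0,"dy":0,"dz":6,"yaw":0},{"claw":48,"dx":0,"dy":0,"dz":-20,"yaw":0},{"claw":48,"dx":0,"dy":0,"dz":-60,"yaw":0},{"claw":48,"dx":0,"dy":0,"dz":-60,"yaw":0}]'
python3 - <<'E'
from workcell import bot;from h import *
a=snap(bot,'side','s1');b=snap(bot,'wrist','w9')
o=bot.get_obs();print(o['position'],o['tool_rot'],o['ft_force'],proj(a,[o['position']]),proj(b,[o['position']]))
A=cv2.imread('pics/s1_raw.png')[70:180,220:350];B=cv2.imread('pics/w9_raw.png')
A=cv2.resize(A,(390,330),interpolation=cv2.INTER_CUBIC);B=cv2.resize(B,(400,300))
C=np.zeros((330,790,3),np.uint8);C[:,:390]=A;C[:300,390:]=B;cv2.imwrite('pics/c9.png',C)
E
```

```text
time_s: 15.55
position: [588.7, -85.6, 176.9]
tool_rot: [3.133, 0.001, 1.38]
ft_force: [0.3, -1.0, -0.3]
finger_gap: 56.0
gripper_force: 12.5
[585.92486523 -84.93903835 172.98391504] [3.13971566e+00 3.66013784e-04 1.37975988e+00] [-0.18865063 -0.02176535 -1.7497896 ] [[279.75441689 130.91426729]] [[256.19139207 244.45923084]]
```

View pics/c9.png

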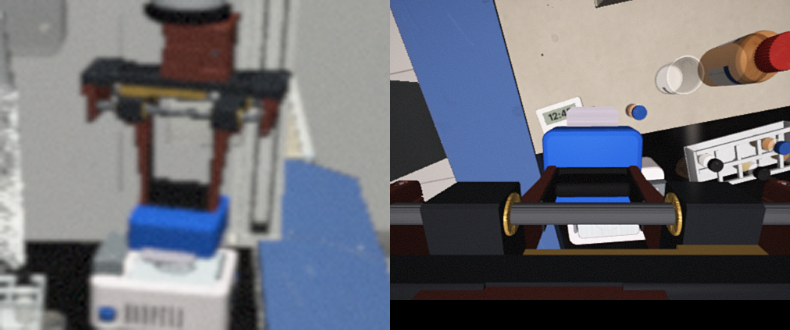

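The side panel shows the cover held over the heater's left edge, with the lip towards the camera and low. The wrist panel shows the lip from about y=107 to 125 and the hood's rear top edge at y≈127, from x=544 to 641. I'll compare these with the predictions for several tilts.

```bash
python3 - <<'E'
from h import *
s=load('w9');a=load('side0') ;a=load('s1');T=np.array([585.9,-84.94,173.0]);yw=1.38
f=cv2.imread('pics/w9_raw.png').astype(int);b,g,r=f[...,0],f[...,1],f[...,2]
c=f[:,252:266].mean(1).round().astype(int)
print([(i,c[i].tolist()) for i in range(128,215,3)])
g2=cv2.imread('pics/s1_raw.png').astype(int);u=int(proj(a,[T])[0][0])-1
print([(i,g2[i,u-3:u+4].mean(0).round().astype(int).tolist()) for i in range(128,168,2)])
X=np.array([np.cos(yw),np.sin(yw),0]);Z=np.array([0,0,1])
for d in(0,5,10,15,20):
    t=np.radians(d);Xt=X*np.cos(t)-Z*np.sin(t);Zt=Z*np.cos(t)+X*np.sin(t);P=T-[0,0,15.9]
    pts=[P+Xt*x+Zt*(z-46.5) for x,z in((60,4),(42,4),(42,32),(39,32),(6,56),(-6,56),(-42,32))]
    print(d,proj(s,pts)[:,1].round(1),proj(a,pts)[:,1].round(1))
E
```

```text
[(128, [177, 193, 206]), (131, [178, 193, 207]), (134, [177, 194, 206]), (137, [205, 192, 204]), (140, [208, 196, 207]), (143, [211, 198, 211]), (146, [206, 194, 205]), (149, [205, 193, 204]), (152, [209, 197, 208]), (155, [216, 203, 215]), (158, [200, 187, 198]), (161, [175, 155, 160]), (164, [104, 44, 17]), (167, [171, 74, 30]), (170, [229, 112, 49]), (173, [230, 112, 50]), (176, [233, 120, 58]), (179, [232, 120, 56]), (182, [233, 120, 57]), (185, [232, 118, 56]), (188, [232, 117, 54]), (191, [231, 117, 54]), (194, [232, 118, 54]), (197, [231, 115, 52]), (200, [230, 115, 52]), (203, [230, 114, 52]), (206, [230, 113, 51]), (209, [230, 113, 51]), (212, [236, 115, 51])]
[(128, [155, 157, 158]), (130, [75, 76, 76]), (132, [23, 22, 20]), (134, [22, 20, 19]), (136, [21, 20, 20]), (138, [47, 32, 27]), (140, [186, 91, 37]), (142, [209, 102, 40]), (144, [213, 105, 41]), (146, [166, 82, 32]), (148, [145, 71, 28]), (150, [144, 69, 26]), (152, [145, 74, 35]), (154, [183, 161, 159]), (156, [196, 187, 191]), (158, [182, 178, 175]), (160, [190, 189, 181]), (162, [226, 225, 219]), (164, [236, 236, 235]), (166, [234, 234, 238])]
0 [133.  157.8 163.2 167.9 230.2 249.  279.5] [159.1 156.4 146.9 146.5 133.9 132.4 136. ]
5 [138.2 162.3 164.6 169.2 228.6 248.  283.9] [160.2 157.  147.9 147.4 134.2 132.3 134.7]
10 [143.6 167.1 166.4 170.9 227.  247.  288.1] [161.1 157.5 148.9 148.3 134.5 132.3 133.4]
15 [149.3 172.  168.6 173.  225.4 245.8 292.1] [161.8 157.8 149.7 149.1 134.8 132.3 132. ]
20 [155.2 177.2 171.1 175.4 224.  244.5 295.9] [162.4 157.9 150.5 149.7 135.1 132.3 130.7]
```

The wrist rows (lip end 136, wall line 162–166) fit about 0–2° of tilt, so the cover swung back level once lifted. I'll tilt it again, measure while it is still tilted, then clamp hard before lifting.

```bash
python3 -m handwheel '[{"claw":48,"dx":0,"dy":0,"dz":40,"yaw":0},{"claw":48,"dx":0,"dy":0,"dz":52,"yaw":0},{"claw":48,"dx":0,"dy":0,"dz":58,"yaw":0},{"claw":48,"dx":0,"dy":0,"dz":62,"yaw":0},{"claw":48,"dx":0,"dy":0,"dz":65,"yaw":0},{"claw":48,"dx":0,"dy":0,"dz":67,"yaw":0},{"claw":48,"dx":0,"dy":0,"dz":67,"yaw":0},{"claw":48,"dx":0,"dy":0,"dz":67,"yaw":0}]'
cat > tilt.py <<'E'
from workcell import bot;from h import *;import sys
s=snap(bot,'wrist',sys.argv[1]);o=bot.get_obs();T=o['position'];print(T,o['tool_rot'],o['ft_force'],o['ft_torque'])
yw=o['tool_rot'][2]
f=cv2.imread(f'pics/{sys.argv[1]}_raw.png').astype(int);c=f[:,252:266].mean(1).round().astype(int)
print([(i,c[i].tolist()) for i in range(110,210,3)])
X=np.array([np.cos(yw),np.sin(yw),0]);Z=np.array([0,0,1])
for d in(0,5,10,15,20):
    t=np.radians(d);Xt=X*np.cos(t)-Z*np.sin(t);Zt=Z*np.cos(t)+X*np.sin(t);P=T-[0,0,15.9]
    pts=[P+Xt*x+Zt*(z-46.5) for x,z in((60,4),(42,4),(42,32),(6,56))]
    print(d,proj(s,pts)[:,1].round(1))
E
python3 tilt.py w10
```

```text
time_s: 16.45
position: [586.0, -84.5, 106.3]
tool_rot: [3.14, -0.0, 1.38]
ft_force: [-0.6, 1.5, 3.3]
finger_gap: 55.8
gripper_force: 15.5
[586.07895367 -84.52167139 106.29643459] [ 3.14008201e+00 -2.96377085e-04  1.37977214e+00] [-0.4422371   1.90089766  4.32774768] [0.24589884 0.03068533 0.0235071 ]
[(110, [172, 186, 199]), (113, [172, 186, 199]), (116, [170, 186, 199]), (119, [170, 186, 200]), (122, [171, 186, 199]), (125, [169, 184, 197]), (128, [169, 184, 198]), (131, [170, 185, 198]), (134, [170, 186, 200]), (137, [194, 186, 198]), (140, [200, 188, 199]), (143, [206, 193, 204]), (146, [200, 188, 200]), (149, [197, 185, 197]), (152, [203, 191, 202]), (155, [206, 194, 206]), (158, [196, 184, 195]), (161, [188, 173, 184]), (164, [95, 37, 13]), (167, [164, 71, 30]), (170, [223, 105, 45]), (173, [225, 108, 48]), (176, [230, 118, 56]), (179, [230, 118, 56]), (182, [230, 117, 55]), (185, [230, 117, 55]), (188, [229, 116, 55]), (191, [229, 114, 53]), (194, [228, 114, 53]), (197, [228, 113, 53]), (200, [228, 113, 52]), (203, [227, 112, 50]), (206, [227, 111, 51]), (209, [227, 110, 50])]
0 [133.3 158.3 163.8 231.5]
5 [138.5 162.8 165.2 229.9]
10 [144.  167.6 167.  228.2]
15 [149.7 172.6 169.2 226.7]
20 [155.7 177.8 171.7 225.2]
```

```bash
python3 - <<'E'
from h import *
s=load('w9');print("vial",hit(s,(316,143),54),hit(load('top0'),(502*.64,303*.64),54))
s=load('w10');f=cv2.imread('pics/w10_raw.png').astype(int)
c=f[:,252:266].mean(1).round().astype(int);print([(i,c[i].tolist()) for i in range(206,262,3)])
# front deck seen? columns profile of blue at rows
for r in(152,175,200):
    b=(f[r,:,0]>90)&(f[r,:,0]>1.6*f[r,:,2]);i=np.flatnonzero(b[200:340])+200;print(r,i.min() if len(i) else None,i.max() if len(i) else None)
from scipy.optimize import least_squares
def pts(T,yw,p):
    dx,dz,t=p;X=np.array([np.cos(yw),np.sin(yw),0]);Z=np.array([0,0,1]);Xt=X*np.cos(t)-Z*np.sin(t);Zt=Z*np.cos(t)+X*np.sin(t)
    P=T-np.array([0,0,62.4])+dx*X+dz*Z+46.5*Z
    return [P+Xt*x+Zt*(z-46.5) for x,z in((60,4),(42,4),(42,32))]
for n,T in(("w9",[585.9,-84.94,173.0]),("w10",[586.08,-84.52,106.3])):
    S=load(n)
    for t in(-5,0,5,10):
        r=least_squares(lambda p:proj(S,pts(np.array(T),1.38,[p[0],p[1],np.radians(t)]))[:,1]-[135.5,162.3,166],[0,0]);print(n,t,r.x.round(1),r.fun.round(1))
E
```

```text
vial [651.28458862 -48.0690497   54.        ] [658.6419714  -50.45305707  54.        ]
[(206, [227, 111, 51]), (209, [227, 110, 50]), (212, [232, 111, 49]), (215, [14, 19, 21]), (218, [28, 26, 27]), (221, [25, 24, 26]), (224, [9, 8, 8]), (227, [12, 12, 12]), (230, [9, 9, 10]), (233, [16, 14, 15]), (236, [25, 24, 24]), (239, [31, 29, 30]), (242, [29, 28, 29]), (245, [27, 26, 26]), (248, [23, 22, 23]), (251, [127, 53, 27]), (254, [222, 103, 45]), (257, [226, 104, 44]), (260, [32, 34, 37])]
152 332 339
175 200 322
200 200 322
w9 -5 [ -6.4 -17.1] [ 0.8 -3.1  1.9]
w9 0 [-1.8  4.1] [ 0.3 -1.4  1. ]
w9 5 [ 3.  23.6] [-0.   0.5 -0.4]
w9 10 [ 7.7 40.2] [ 0.1  2.7 -2.3]
w10 -5 [ -6.2 -18.6] [ 0.8 -3.1  1.9]
w10 0 [-1.6  2.6] [ 0.3 -1.4  1. ]
w10 5 [ 3.1 22.2] [-0.   0.6 -0.4]
w10 10 [ 7.9 38.7] [ 0.1  2.7 -2.3]
```

```bash
cat > fit.py <<'E'
from h import *
from scipy.optimize import least_squares
L=((60,4),(42,4),(42,32),(6,32),(-6,56))
def fit(n,T,yw,rows):
    S=load(n);T=np.array(T);X=np.array([np.cos(yw),np.sin(yw),0]);Z=np.array([0,0,1])
    def pts(p):
        t=p[2];Xt=X*np.cos(t)-Z*np.sin(t);Zt=Z*np.cos(t)+X*np.sin(t);P=T+[0,0,-15.9]+p[0]*X+p[1]*Z
        return [P+Xt*x+Zt*(z-46.5) for x,z in L]
    ok=[i for i,v in enumerate(rows) if v is not None];rr=np.array([rows[i] for i in ok])
    r=least_squares(lambda p:proj(S,[pts(p)[i] for i in ok])[:,1]-rr,[0,0,0]);print(n,"dx,dz",r.x[:2].round(1),"tilt",np.degrees(r.x[2]).round(1),r.fun.round(1))
E
python3 - <<'E'
from fit import *
for n in("w9","w10"):
    c=cv2.imread(f'pics/{n}_raw.png').astype(int)[:,252:266].mean(1)
    print([(i,c[i].astype(int).tolist()) for i in list(range(210,218))+list(range(246,260))])
fit("w9",[585.9,-84.94,173.0],1.38,[135.5,162.3,166,213.5,250])
fit("w10",[586.08,-84.52,106.3],1.38,[135.5,162.3,166,213.5,250])
E
```

```text
[(210, [229, 111, 49]), (211, [230, 112, 50]), (212, [235, 115, 51]), (213, [220, 101, 44]), (214, [71, 34, 21]), (215, [13, 17, 21]), (216, [23, 23, 25]), (217, [27, 26, 27]), (246, [26, 25, 26]), (247, [26, 25, 26]), (248, [23, 22, 23]), (249, [21, 22, 23]), (250, [15, 17, 19]), (251, [62, 30, 21]), (252, [166, 74, 33]), (253, [234, 108, 46]), (254, [228, 106, 44]), (255, [226, 106, 45]), (256, [227, 106, 44]), (257, [231, 107, 44]), (258, [213, 95, 41]), (259, [81, 46, 33])]
[(210, [226, 109, 48]), (211, [227, 110, 50]), (212, [232, 111, 48]), (213, [214, 98, 43]), (214, [66, 32, 21]), (215, [13, 18, 20]), (216, [23, 24, 25]), (217, [27, 26, 27]), (246, [25, 23, 24]), (247, [24, 22, 24]), (248, [23, 21, 23]), (249, [13, 17, 20]), (250, [22, 17, 18]), (251, [126, 53, 26]), (252, [231, 105, 44]), (253, [225, 104, 44]), (254, [221, 103, 45]), (255, [219, 101, 43]), (256, [222, 103, 43]), (257, [225, 104, 43]), (258, [208, 93, 40]), (259, [77, 43, 31])]
w9 dx,dz [-3.1 -7.3] tilt -0.7 [ 0.7 -2.3  0.1  3.3 -1.7]
w10 dx,dz [-3. -9.] tilt -0.8 [ 0.7 -2.3  0.1  3.3 -1.7]
```

```bash
python3 - <<'E'
from fit import *
fit("w9",[585.9,-84.94,173.0],1.38,[135.5,None,163,213.5,251])
fit("w10",[586.08,-84.52,106.3],1.38,[135.5,None,163,213.5,250.5])
f=cv2.imread('pics/w10_raw.png').astype(int);b,g,r=f[...,0],f[...,1],f[...,2]
for y in range(136,166,2):   # lip: b>=r greyish-lilac, table: r>b
    i=np.flatnonzero((b[y,190:330]-g[y,190:330]>4)&(g[y,190:330]>140)&(abs(b-r)[y,190:330]<12))+190;print(y,i.min() if len(i) else 0,i.max() if len(i) else 0,len(i))
for y in(168,175,200,210):
    i=np.flatnonzero((b[y]>90)&(b[y]>1.6*r[y])&(np.arange(512)>150)&(np.arange(512)<340));print('blue',y,i.min(),i.max(),len(i))
S=load("w10");T=np.array([586.08,-84.52,106.3]);X=np.array([np.cos(1.38),np.sin(1.38),0]);Y=np.array([-X[1],X[0],0]);Z=np.array([0,0,1.])
for d in(0,10,18):
    t=np.radians(d);Xt=X*np.cos(t)-Z*np.sin(t);Zt=Z*np.cos(t)+X*np.sin(t);P=T-[0,0,15.9]
    print(d,[np.ptp(proj(S,[P+Xt*x+Zt*(z-46.5)+Y*k*w for k in(-1,1)])[:,0]).round(1) for x,z,w in((60,4,19),(55,4,24),(45,4,24),(38,32,42),(10,32,42))])
E
```

```text
w9 dx,dz [-0.2 -0.5] tilt 0.7 [-1.5  0.6  3.1 -2.1]
w10 dx,dz [-0.2 -2.7] tilt 0.7 [-1.4  0.6  2.9 -2. ]
136 0 0 0
138 232 286 55
140 230 288 59
142 228 290 63
144 226 291 66
146 226 291 66
148 226 291 66
150 226 291 66
152 226 291 66
154 226 291 66
156 227 291 65
158 227 291 65
160 227 290 64
162 0 0 0
164 0 0 0
blue 168 151 317 120
blue 175 151 322 132
blue 200 151 322 140
blue 210 151 321 141
0 [np.float64(52.7), np.float64(66.1), np.float64(65.3), np.float64(131.5), np.float64(126.4)]
10 [np.float64(49.7), np.float64(62.7), np.float64(62.4), np.float64(126.3), np.float64(124.9)]
18 [np.float64(47.7), np.float64(60.4), np.float64(60.6), np.float64(122.6), np.float64(123.9)]
```

In both frames the lip is 66 px wide, which means level, and the rows agree. So the cover is still level and barely touched the deck's edge. I'll back off, take more overlap, and press in smaller steps while watching the force.

```bash
python3 -m handwheel '[{"claw":48,"dx":0,"dy":0,"dz":-15,"yaw":0},{"claw":48,"dx":0,"dy":0,"dz":-32,"yaw":0},{"claw":48,"dx":-10,"dy":0,"dz":-32,"yaw":0},{"claw":48,"dx":-10,"dy":0,"dz":-32,"yaw":0},{"claw":48,"dx":-10,"dy":0,"dz":-32,"yaw":0},{"claw":48,"dx":-10,"dy":0,"dz":-32,"yaw":0}]' 10
python3 tilt.py w11 | head -1
for i in 1 2; do python3 -m handwheel '[{"claw":48,"dx":0,"dy":0,"dz":3,"yaw":0},{"claw":48,"dx":0,"dy":0,"dz":6,"yaw":0},{"claw":48,"dx":0,"dy":0,"dz":9,"yaw":0},{"claw":48,"dx":0,"dy":0,"dz":9,"yaw":0},{"claw":48,"dx":0,"dy":0,"dz":9,"yaw":0}]' | grep -E "pos|force"; done
python3 tilt.py w12
```

```text
time_s: 17.1
position: [582.9, -94.4, 136.5]
tool_rot: [-3.14, -0.0, 1.379]
ft_force: [-0.1, -0.2, -1.9]
finger_gap: 56.1
gripper_force: 13.2
[583.00799615 -94.32577269 136.54762274] [-3.14009684e+00 -2.68315993e-04  1.37957833e+00] [-0.25969178 -0.32288421 -1.1727799 ] [-0.11480082 -0.07319484 -0.00807952]
position: [583.5, -94.3, 128.2]
ft_force: [-0.1, 0.2, -1.1]
gripper_force: 13.2
position: [583.5, -94.4, 119.2]
ft_force: [0.6, 0.1, -1.8]
gripper_force: 13.2
[583.58731751 -94.40516249 119.37055998] [-3.14154706e+00 -9.28166349e-05  1.37980282e+00] [-0.25898409  0.43631791 -0.83911318] [-0.07970506 -0.04976286  0.04179031]
[(110, [173, 188, 202]), (113, [173, 188, 201]), (116, [171, 186, 200]), (119, [174, 189, 202]), (122, [174, 189, 203]), (125, [174, 189, 202]), (128, [173, 189, 202]), (131, [175, 191, 203]), (134, [175, 190, 203]), (137, [198, 190, 201]), (140, [202, 191, 202]), (143, [209, 196, 208]), (146, [203, 191, 202]), (149, [201, 189, 200]), (152, [206, 194, 205]), (155, [210, 198, 209]), (158, [199, 186, 198]), (161, [188, 174, 185]), (164, [100, 41, 16]), (167, [166, 72, 30]), (170, [226, 108, 47]), (173, [227, 109, 48]), (176, [232, 120, 59]), (179, [232, 120, 57]), (182, [232, 120, 57]), (185, [231, 118, 56]), (188, [231, 118, 55]), (191, [230, 116, 55]), (194, [230, 116, 53]), (197, [230, 115, 53]), (200, [230, 114, 53]), (203, [230, 114, 52]), (206, [228, 113, 52]), (209, [229, 112, 51])]
0 [133.3 158.3 163.8 231.6]
5 [138.5 162.8 165.2 230. ]
10 [144.  167.6 167.  228.3]
15 [149.7 172.6 169.2 226.8]
20 [155.7 177.9 171.8 225.3]
```

```bash
for i in 1 2 3; do python3 -m handwheel '[{"claw":48,"dx":0,"dy":0,"dz":2,"yaw":0},{"claw":48,"dx":0,"dy":0,"dz":3,"yaw":0},{"claw":48,"dx":0,"dy":0,"dz":3,"yaw":0}]' | grep -E "pos|force"; done
python3 tilt.py w12 | sed -n 2p | cut -c1-1200
```

```text
position: [583.4, -94.4, 116.2]
ft_force: [0.9, 0.0, -1.4]
gripper_force: 13.2
position: [583.4, -94.4, 113.2]
ft_force: [0.2, 0.3, -0.3]
gripper_force: 13.2
position: [583.4, -94.3, 110.2]
ft_force: [-0.2, 0.1, -1.0]
gripper_force: 13.2
[(110, [174, 188, 202]), (113, [173, 188, 202]), (116, [171, 186, 200]), (119, [174, 189, 202]), (122, [174, 189, 203]), (125, [173, 189, 201]), (128, [174, 189, 202]), (131, [175, 191, 204]), (134, [176, 191, 204]), (137, [198, 190, 201]), (140, [204, 192, 203]), (143, [209, 196, 208]), (146, [203, 190, 202]), (149, [201, 188, 200]), (152, [206, 194, 205]), (155, [210, 197, 209]), (158, [200, 187, 198]), (161, [189, 175, 185]), (164, [99, 39, 13]), (167, [166, 72, 30]), (170, [226, 107, 48]), (173, [227, 110, 49]), (176, [233, 122, 59]), (179, [232, 120, 58]), (182, [232, 120, 58]), (185, [232, 118, 56]), (188, [231, 117, 56]), (191, [231, 117, 55]), (194, [230, 116, 54]), (197, [230, 115, 53]), (200, [230, 115, 53]), (203, [229, 113, 51]), (206, [228, 113, 51]), (209, [229, 113, 52])]
```

Free hanging force at a rim height that should already be pressed means the cover may have kept some tilt. The side profile, with top face 6.5 px against wall 7.5 px, also suggests about 13°. I'll check with a joint silhouette fit from both cameras.

```bash
cat > sil.py <<'E'
from workcell import bot;from h import *;import sys
from scipy.optimize import minimize
W=snap(bot,'wrist','wx');Sd=snap(bot,'side','sx');o=bot.get_obs();T=o['position'];yw=o['tool_rot'][2]
X=np.array([np.cos(yw),np.sin(yw),0]);Y=np.array([-X[1],X[0],0]);Z=np.array([0,0,1.])
def mask(n,win):
    f=cv2.imread(f'pics/{n}_raw.png').astype(int);b,g,r=f[...,0],f[...,1],f[...,2]
    m=((b>100)&(b>2.4*r)&(b>1.5*g)).astype(np.uint8);q=np.zeros_like(m);x0,y0,x1,y1=win;q[y0:y1,x0:x1]=m[y0:y1,x0:x1];return q
c=proj(Sd,[T])[0].astype(int);ms=mask('sx',(c[0]-35,c[1]-10,c[0]+35,c[1]+50))
n,L,St,_=cv2.connectedComponentsWithStats(ms);ms=(L==1+St[1:,4].argmax()).astype(np.uint8);print('side blob',St[1:,].tolist())
mw=mask('wx',(170,140,350,213));n,L,St,_=cv2.connectedComponentsWithStats(mw);mw=(L==1+St[1:,4].argmax()).astype(np.uint8);print('wrist blob',St[1:].tolist())
def render(S,p,shape,clip=None,off=(0,0)):
    dx,dz,t=p;Xt=X*np.cos(t)-Z*np.sin(t);Zt=Z*np.cos(t)+X*np.sin(t);P=T+[0,0,-15.9]+dx*X+dz*Z
    box=lambda a,bq,w,z0,z1:[P+Xt*x+Y*y+Zt*(z-46.5) for x in(a,bq) for y in(-w,w) for z in(z0,z1)]
    k=16
    def hull(pts):return cv2.convexHull(((proj(S,pts)+off)*k).round().astype(np.int32))
    m=np.zeros((384,512),np.uint8);cv2.fillConvexPoly(m,hull(box(-41.5,41.5,41.5,1,31)),1,shift=4)
    # remove fin & lip
    z=np.zeros_like(m);cv2.fillConvexPoly(z,hull(box(-6,6,28,32,56)),1,shift=4);m[z>0]=0
    if clip: q=np.zeros_like(m);q[clip[0]:clip[1]]=m[clip[0]:clip[1]];m=q
    return m
def cost(p):
    a=render(Sd,p[:3],0,off=(p[3],p[4]));b=render(W,p[:3],0,(140,213),off=(p[5],p[6]))
    iou=lambda u,v:(u&v).sum()/max((u|v).sum(),1)
    return -iou(a,ms)-iou(b,mw)+.004*(abs(np.array(p[3:]))**2).sum()
for d in(-5,0,5,10,15,20):
    best=min((minimize(lambda q:cost([q[0],q[1],np.radians(d),*q[2:]]),[x,0,0,0,0,0],method='Nelder-Mead',options=dict(initial_simplex=np.array([[x,0,0,0,0,0]]+[[x+4*(i==0),5*(i==1)]+[1.5*(i==j) for j in(2,3,4,5)] for i in range(6)]),maxiter=250)) for x in(-3,5)),key=lambda r:r.fun)
    print(d,round(best.fun,3),best.x.round(1))
E
python3 sil.py
```

```text
side blob [[265, 156, 32, 20, 408], [254, 173, 3, 3, 9]]
wrist blob [[333, 140, 17, 10, 136], [196, 164, 127, 49, 5998]]
-5 -1.749 [-8.9  0.1  0.6 -0.8 -0.1 -0.6]
0 -1.694 [-4.2  1.9  0.7 -1.3  0.4  0.6]
5 -1.675 [-1.2  1.2  0.4 -1.6  0.3  0.1]
10 -1.645 [ 1.8  3.3  0.4 -1.4 -0.2 -0.9]
15 -1.616 [ 4.   6.   0.8 -0.9  0.1 -0.1]
20 -1.576 [ 5.5  6.3  0.7 -1.2 -0.  -0.9]
```

```bash
cat > av.py <<'E'
from workcell import bot;import numpy as np
F=[]
for i in range(5): F.append(np.r_[bot.get_obs()['ft_force'],bot.get_obs()['ft_torque']]);bot.snapshot('top')
print(bot.get_obs()['position'].round(1),np.mean(F,0).round(2),bot.get_obs()['gripper_force'],bot.get_obs()['finger_gap'])
E
python3 av.py
for i in 1 2; do python3 -m handwheel '[{"claw":48,"dx":0,"dy":0,"dz":2,"yaw":0},{"claw":48,"dx":0,"dy":0,"dz":3,"yaw":0},{"claw":48,"dx":0,"dy":0,"dz":3,"yaw":0}]' >/dev/null; python3 av.py; done
```

```text
[583.6 -94.4 110.4] [-0.23 -0.04 -1.01 -0.05 -0.04  0.02] 13.178921365906717 55.948790940171065
[583.6 -94.4 107.4] [-0.09 -0.11 -1.05 -0.05 -0.06 -0.01] 13.179391868106904 55.76144332936717
[583.9 -93.7 106. ] [-3.12  4.21 12.28  0.44  0.33 -0.02] 19.64534987899242 55.987382582612305
```

```bash
cat >> sil.py <<'E'
print("separate")
iou=lambda u,v:(u&v).sum()/max((u|v).sum(),1)
for d in(-10,-5,0,5,10,15,20,25):
    t=np.radians(d);out=[]
    for S,m,cl in((Sd,ms,None),(W,mw,(140,213))):
        r=max(((iou(render(S,[dx,dz,t],0,cl),m),dx,dz) for dx in range(-14,15,2) for dz in range(-9,16,3)));out.append((round(r[0],3),r[1:]))
    Xt=X*np.cos(t)-Z*np.sin(t);Zt=Z*np.cos(t)+X*np.sin(t);P=T+[0,0,-15.9]
    print(d,out,proj(W,[P+Xt*x+Zt*(z-46.5) for x,z in((60,4),(42,32),(6,32),(6,56),(-6,56),(-42,32))])[:,1].round(1))
E
sed -i 's/^for d in(-5,0,5,10,15,20):/for d in():/' sil.py; python3 sil.py
```

```text
side blob [[265, 157, 31, 21, 412], [254, 173, 3, 3, 9]]
wrist blob [[333, 140, 17, 11, 156], [196, 164, 127, 49, 5928]]
separate
-10 [(np.float64(0.802), (-8, 3)), (np.float64(0.983), (-12, -6))] [124.1 162.5 214.6 234.9 251.9 271.8]
-5 [(np.float64(0.784), (-12, 3)), (np.float64(0.968), (-8, 0))] [128.5 162.9 215.9 233.2 251.3 276.5]
0 [(np.float64(0.76), (-10, 3)), (np.float64(0.973), (-6, -6))] [133.4 163.8 217.4 231.5 250.4 281.1]
5 [(np.float64(0.728), (-10, 3)), (np.float64(0.971), (-2, -3))] [138.5 165.2 219.  229.8 249.5 285.6]
10 [(np.float64(0.709), (-14, 3)), (np.float64(0.973), (2, 3))] [144.  167.  220.6 228.2 248.4 289.9]
15 [(np.float64(0.68), (-14, 3)), (np.float64(0.974), (4, 3))] [149.8 169.2 222.4 226.7 247.2 293.9]
20 [(np.float64(0.638), (-14, 0)), (np.float64(0.973), (6, 3))] [155.7 171.7 224.2 225.2 245.9 297.7]
25 [(np.float64(0.607), (-10, 0)), (np.float64(0.972), (8, 3))] [161.9 174.6 226.1 223.8 244.5 301.2]
```

```bash
python3 av.py; python3 - <<'E'
from h import *
f=cv2.imread('pics/wx_raw.png').astype(float);W=load('wx')
d=f[...,0]-f[...,2]
def edges(row,c0,th=90):
    v=d[row];out=[]
    i=c0
    while v[i]>th:i-=1
    l=i+(th-v[i])/(v[i+1]-v[i]);i=c0
    while v[i]>th:i+=1
    r=i-1+(v[i-1]-th)/(v[i-1]-v[i]);return l,r
for r in range(170,212,4):
    try:print(r,np.round(edges(r,225),1),f[r,190:198,0].astype(int).tolist(),f[r,318:326,0].astype(int).tolist())
    except Exception as e:print(r,e)
from workcell import bot
o=bot.get_obs();T=o['position'];X=np.array([np.cos(1.38),np.sin(1.38),0]);Y=np.array([-X[1],X[0],0]);Z=np.array([0,0,1.])
for dg in(-5,0,8,16):
    t=np.radians(dg);Xt=X*np.cos(t)-Z*np.sin(t);Zt=Z*np.cos(t)+X*np.sin(t);P=T-[0,0,15.9]
    print(dg,[(lambda q:(q[:,1].mean().round(),np.ptp(q[:,0]).round(1)))(proj(W,[P+Xt*x+Zt*(z-46.5)+Y*k*42 for k in(-1,1)])) for x,z in((34,32),(26,32),(18,32),(10,32),(34,0),(10,0))])
E
```

```text
[583.9 -93.7 106. ] [-3.600e+00  4.090e+00  1.248e+01  4.700e-01  3.400e-01 -1.000e-02] 19.64505863143131 55.97430214971602
170 [199.6 318.6] [232, 232, 230, 228, 228, 230, 232, 234] [145, 142, 165, 179, 179, 180, 178, 178]
174 [196.8 320.8] [235, 236, 234, 229, 214, 190, 165, 159] [215, 214, 181, 145, 163, 179, 177, 173]
178 [195.6 322.2] [229, 200, 187, 198, 198, 166, 167, 208] [210, 211, 212, 194, 150, 119, 88, 65]
182 [195.6 322.5] [234, 223, 201, 190, 189, 166, 178, 214] [206, 209, 209, 204, 154, 67, 9, 11]
186 [195.7 322.3] [238, 236, 238, 241, 240, 207, 174, 212] [209, 208, 209, 195, 136, 45, 5, 3]
190 [195.8 322. ] [238, 239, 239, 238, 240, 217, 178, 200] [206, 209, 210, 186, 110, 27, 9, 7]
194 [196.2 322. ] [236, 239, 236, 237, 240, 222, 181, 191] [206, 208, 210, 187, 109, 30, 7, 11]
198 [196.2 321.8] [174, 169, 154, 151, 162, 167, 162, 193] [206, 210, 212, 179, 87, 11, 8, 13]
202 [196.3 321.7] [180, 171, 173, 175, 168, 134, 129, 191] [207, 208, 213, 184, 88, 16, 3, 3]
206 [196.2 321.5] [21, 22, 15, 17, 11, 17, 101, 187] [207, 210, 203, 155, 63, 8, 0, 15]
210 [196.5 321.5] [
[... 342 characters left out ...]
at64(130.7)), (np.float64(188.0), np.float64(129.3)), (np.float64(200.0), np.float64(127.8)), (np.float64(212.0), np.float64(126.4)), (np.float64(168.0), np.float64(110.5)), (np.float64(199.0), np.float64(107.4))]
8 [(np.float64(178.0), np.float64(127.0)), (np.float64(190.0), np.float64(126.4)), (np.float64(202.0), np.float64(125.8)), (np.float64(214.0), np.float64(125.2)), (np.float64(176.0), np.float64(107.4)), (np.float64(206.0), np.float64(106.2))]
16 [(np.float64(181.0), np.float64(123.6)), (np.float64(193.0), np.float64(123.8)), (np.float64(205.0), np.float64(124.0)), (np.float64(217.0), np.float64(124.2)), (np.float64(184.0), np.float64(104.9)), (np.float64(214.0), np.float64(105.3))]
```

```bash
python3 - <<'E'
from h import *
W=load('wx');B=np.array([591.4,-174.4,58]);th=-.1
hx=np.array([np.cos(th),np.sin(th),0]);hy=np.array([-hx[1],hx[0],0])
for n,x,y,z in(("FL top",-59,56,0),("FL bot",-59,56,-58),("RL top",81,56,0),("RL bot",81,56,-58),("fenceL",-47,30,8),("railL",55,40,18)):
    print(n,(B+hx*x+hy*y)[:2].round(),proj(W,[B+hx*x+hy*y+[0,0,z]])[0].round())
for n,p in(("timer",(554,-50,18)),("timer -y-x",(530,-80,18)),("timer -y+x",(585,-80,18)),("vial",(655,-50,54)),("sill y-90",(480,-90,0))):print(n,proj(W,[p])[0].round())
f=cv2.imread('pics/wx_raw.png')
for r in range(150,262,8):print(r,[tuple(int(k) for k in f[r,c]) for c in(170,180,188,330,340,350)])
E
```

```text
FL top [ 538. -113.] [205. 251.]
FL bot [ 538. -113.] [216. 223.]
RL top [ 678. -127.] [389. 235.]
RL bot [ 678. -127.] [361. 211.]
fenceL [ 548. -140.] [223. 286.]
railL [ 650. -140.] [364. 270.]
timer [214. 160.]
timer -y-x [196. 198.]
timer -y+x [257. 187.]
vial [346. 139.]
sill y-90 [152. 212.]
150 [(163, 175, 187), (230, 233, 238), (158, 169, 164), (180, 194, 207), (112, 72, 62), (158, 114, 107)]
158 [(176, 190, 202), (232, 234, 238), (149, 164, 160), (178, 192, 205), (175, 189, 202), (167, 185, 196)]
166 [(174, 190, 203), (233, 235, 239), (232, 235, 239), (176, 191, 201), (175, 191, 204), (173, 187, 201)]
174 [(177, 191, 204), (180, 190, 201), (232, 234, 239), (176, 191, 205), (165, 182, 194), (20, 21, 23)]
182 [(174, 191, 202), (173, 188, 201), (235, 237, 241), (10, 13, 12), (15, 14, 12), (13, 9, 11)]
190 [(176, 189, 205), (177, 192, 202), (234, 237, 240), (8, 9, 9), (9, 9, 6), (14, 13, 14)]
198 [(174, 189, 203), (177, 192, 205), (178, 193, 206), (16, 15, 16), (13, 10, 12), (10, 6, 7)]
206 [(182, 195, 209), (18, 18, 21), (15, 16, 18), (11, 7, 12), (7, 6, 8), (15, 15, 14)]
214 [(71, 51, 43), (18, 17, 21), (21, 21, 24), (124, 121, 131), (139, 139, 149), (136, 137, 146)]
222 [(172, 112, 83), (46, 35, 28), (21, 18, 22), (131, 130, 138), (131, 133, 140), (133, 131, 142)]
230 [(170, 114, 85), (53, 39, 30), (20, 16, 21), (130, 130, 138), (129, 129, 138), (133, 133, 140)]
238 [(170, 112, 83), (48, 33, 31), (14, 17, 46), (20, 26, 52), (244, 243, 248), (251, 249, 254)]
246 [(171, 111, 83), (22, 29, 54), (27, 29, 55), (23, 27, 54), (20, 25, 50), (243, 241, 248)]
254 [(17, 23, 50), (20, 24, 50), (19, 21, 50), (17, 22, 49), (17, 21, 50), (15, 14, 32)]
```

The two measurements now agree. The lip is 62–63 mm below the TCP, while the front edge touches the deck when it is 49 mm below. The hood's width slope gives 6–8°. So the cover already hangs front-up at about 8–9°, its natural hang from the steel lip, and the fence needs only about 5°. I'll lift, turn to the heater's yaw and go above the hooking position.

```bash
python3 -m handwheel '[{"claw":48,"dx":0,"dy":0,"dz":-40,"yaw":0},{"claw":48,"dx":0,"dy":0,"dz":-64,"yaw":0.1},{"claw":48,"dx":-20,"dy":1,"dz":-64,"yaw":0.25},{"claw":48,"dx":-50,"dy":2,"dz":-64,"yaw":0.4},{"claw":48,"dx":-80,"dy":3,"dz":-64,"yaw":0.55},{"claw":48,"dx":-80,"dy":3,"dz":-64,"yaw":0.7},{"claw":48,"dx":-80,"dy":3,"dz":-64,"yaw":0.85},{"claw":48,"dx":-80,"dy":3,"dz":-64,"yaw":1.0}]' 15
python3 -m handwheel '[{"claw":48,"dx":0,"dy":0,"dz":0,"yaw":0.14},{"claw":48,"dx":0,"dy":0,"dz":0,"yaw":0.28},{"claw":48,"dx":0,"dy":0,"dz":0,"yaw":0.42},{"claw":48,"dx":0,"dy":0,"dz":0,"yaw":0.48},{"claw":48,"dx":0,"dy":0,"dz":0,"yaw":0.48},{"claw":48,"dx":0,"dy":0,"dz":0,"yaw":0.48}]'
python3 - <<'E'
from workcell import bot;from h import *
s=snap(bot,'wrist','w13');o=bot.get_obs();T=o['position'];print(T,o['tool_rot'],o['finger_gap'],o['gripper_force'])
hx=np.array([np.cos(-.1),np.sin(-.1),0]);B=np.array([591.4,-174.4,58])
print("to start",totool(o,B-20*hx+[0,0,66]))
f=cv2.imread('pics/w13_raw.png').astype(int);c=f[:,252:266].mean(1).round().astype(int)
print([(i,c[i].tolist()) for i in range(100,176,3)])
for y in(146,150,154,158): print(y,[tuple(k) for k in f[y,216:300:6].tolist()])
R_=R.from_euler("xyz",s["orientation"]).as_matrix();K=np.linalg.inv(s["mtx"])
for w in(64,65,66,67): 
    d=264.53*48/w;print(w,totool(o,s["position"]+R_@(K@[258.5,148,1])*d).round(1), totool(o,s["position"]+R_@(K@[258.5,136,1])*d).round(1))
E
```

```text
time_s: 21.75
position: [571.1, -173.9, 168.2]
tool_rot: [-3.141, 0.0, 0.373]
ft_force: [0.9, 0.3, -0.7]
finger_gap: 56.1
gripper_force: 22.2
time_s: 22.35
position: [571.3, -173.5, 168.3]
tool_rot: [-3.141, 0.0, -0.098]
ft_force: [-0.2, -0.5, -1.0]
finger_gap: 55.9
gripper_force: 22.2
[ 571.31125455 -173.50343012  168.33211552] [-3.14148499e+00  5.41819923e-05 -9.85619900e-02] 55.69915969763406 22.162529963679845
to start [ 0.08189609 -1.10855118 44.33223076]
[(100, [202, 196, 192]), (103, [201, 195, 191]), (106, [201, 195, 190]), (109, [201, 194, 190]), (112, [201, 194, 190]), (115, [201, 195, 190]), (118, [192, 186, 181]), (121, [255, 255, 255]), (124, [255, 255, 255]), (127, [255, 255, 255]), (130, [254, 253, 253]), (133, [254, 254, 254]), (136, [254, 254, 254]), (139, [244, 238, 244]), (142, [247, 241, 246]), (145, [247, 242, 247]), (148, [245, 239, 244]), (151, [245, 239, 245]), (154, [246, 240, 245]), (157, [248, 243, 248]), (160, [243, 236, 242]), (163, [144, 99, 89]), (166, [172, 76, 32]), (169, [250, 137, 60]), (172, [248, 133, 57]), (175, [254, 180, 96])]
146 [(254, 253, 2
[... 402 characters left out ...]
245, 238, 244), (244, 238, 244), (245, 239, 245), (254, 254, 254)]
154 [(254, 254, 254), (254, 254, 254), (245, 239, 245), (246, 241, 246), (247, 240, 246), (247, 242, 247), (246, 240, 245), (246, 240, 245), (246, 241, 246), (246, 241, 246), (247, 241, 246), (246, 240, 245), (246, 240, 246), (253, 253, 253)]
158 [(254, 254, 254), (254, 254, 254), (246, 239, 246), (247, 241, 246), (246, 240, 245), (246, 240, 245), (245, 240, 245), (246, 241, 246), (245, 240, 245), (246, 240, 245), (246, 240, 246), (246, 240, 246), (245, 239, 245), (254, 254, 254)]
64 [48.7 -1.  63.6] [57.4 -1.  65.8]
65 [48.9 -0.9 60.5] [57.5 -1.  62.7]
66 [49.2 -0.9 57.5] [57.7 -0.9 59.6]
67 [49.4 -0.9 54.6] [57.8 -0.9 56.7]
```

```bash
python3 -m handwheel '[{"claw":48,"dx":0,"dy":0,"dz":20,"yaw":0},{"claw":48,"dx":0,"dy":0,"dz":34,"yaw":0},{"claw":48,"dx":0,"dy":0,"dz":40,"yaw":0},{"claw":48,"dx":0,"dy":0,"dz":40,"yaw":0},{"claw":48,"dx":0,"dy":0,"dz":40,"yaw":0},{"claw":48,"dx":0,"dy":0,"dz":40,"yaw":0}]' >/dev/null; python3 av.py
for i in 1 2 3; do python3 -m handwheel '[{"claw":48,"dx":0,"dy":0,"dz":1,"yaw":0},{"claw":48,"dx":0,"dy":0,"dz":1.5,"yaw":0},{"claw":48,"dx":0,"dy":0,"dz":1.5,"yaw":0}]' >/dev/null; python3 av.py; done
```

```text
[ 571.6 -173.6  128.7] [-0.23  0.16 -0.91  0.02 -0.   -0.01] 16.670553321364423 55.818681071985246
[ 571.3 -173.5  126.9] [-0.05  0.09 -1.13  0.03  0.02  0.01] 16.67053809200297 56.4090625224838
[ 571.4 -173.6  125.6] [-1.35  0.49  3.61  0.08  0.13  0.03] 15.990385183058606 55.932250422843595
[ 570.6 -173.4  124. ] [-3.76  0.56  6.03  0.09  0.54 -0.  ] 16.303240344277583 55.72470092685548
```

Lip contact with the deck is at TCP ≈126, so the lip is 68 mm below the TCP and the front 49 mm, which is about 11° front-up. I'll raise 4 mm and slide the lip into the slot.

```bash
python3 -m handwheel '[{"claw":48,"dx":0,"dy":0,"dz":-2,"yaw":0},{"claw":48,"dx":0,"dy":0,"dz":-4,"yaw":0},{"claw":48,"dx":0,"dy":0,"dz":-4,"yaw":0},{"claw":48,"dx":0,"dy":0,"dz":-4,"yaw":0}]' >/dev/null; python3 av.py
python3 -m handwheel '[{"claw":48,"dx":3,"dy":0,"dz":0,"yaw":0},{"claw":48,"dx":6,"dy":0,"dz":0,"yaw":0},{"claw":48,"dx":9,"dy":0,"dz":0,"yaw":0},{"claw":48,"dx":11,"dy":0,"dz":0,"yaw":0},{"claw":48,"dx":11,"dy":0,"dz":0,"yaw":0},{"claw":48,"dx":11,"dy":0,"dz":0,"yaw":0}]' >/dev/null; python3 av.py
python3 -m handwheel '[{"claw":48,"dx":2,"dy":0,"dz":0,"yaw":0},{"claw":48,"dx":4,"dy":0,"dz":0,"yaw":0},{"claw":48,"dx":5,"dy":0,"dz":0,"yaw":0},{"claw":48,"dx":5,"dy":0,"dz":0,"yaw":0},{"claw":48,"dx":5,"dy":0,"dz":0,"yaw":0}]' >/dev/null; python3 av.py
```

```text
[ 571.3 -173.5  127.7] [-0.05  0.02 -1.49  0.02 -0.01  0.02] 16.00660123222042 55.99562765366506
[ 582.2 -174.6  127.9] [ 0.13 -0.2  -1.38  0.02  0.   -0.01] 16.0061673814198 55.93087042766839
[ 587.2 -175.1  127.9] [-0.24 -0.   -1.61  0.02  0.02 -0.01] 16.00627144362079 56.02556039027156
```

```bash
python3 -m handwheel '[{"claw":48,"dx":2,"dy":0,"dz":0,"yaw":0},{"claw":48,"dx":3,"dy":0,"dz":0,"yaw":0},{"claw":48,"dx":3,"dy":0,"dz":0,"yaw":0},{"claw":48,"dx":3,"dy":0,"dz":0,"yaw":0}]' >/dev/null; python3 av.py
python3 -m handwheel '[{"claw":48,"dx":1,"dy":0,"dz":0,"yaw":0},{"claw":48,"dx":2,"dy":0,"dz":0,"yaw":0},{"claw":48,"dx":2,"dy":0,"dz":0,"yaw":0},{"claw":48,"dx":2,"dy":0,"dz":0,"yaw":0}]' >/dev/null; python3 av.py
```

```text
[ 590.2 -175.4  127.9] [-0.01  0.05 -1.04  0.07 -0.01  0.  ] 16.0057955069351 55.45574787572534
[ 592.2 -175.6  127.9] [-0.21 -0.03 -0.93  0.03  0.04  0.02] 16.006167254818138 55.899393095813856
```

The lip is about 9 mm under the ledge with no contact force. I'll relax the grip so the cover can pivot, and lower along the arc, moving the TCP back as the front comes down.

```bash
python3 -m handwheel '[{"claw":48,"dx":1,"dy":0,"dz":1,"yaw":0},{"claw":48,"dx":1,"dy":0,"dz":2,"yaw":0},{"claw":48,"dx":0,"dy":0,"dz":3,"yaw":0},{"claw":48,"dx":-1,"dy":0,"dz":4,"yaw":0},{"claw":48,"dx":-2,"dy":0,"dz":5,"yaw":0},{"claw":48,"dx":-2,"dy":0,"dz":5,"yaw":0},{"claw":48,"dx":-2,"dy":0,"dz":5,"yaw":0}]' 5 >/dev/null; python3 av.py
python3 -m handwheel '[{"claw":48,"dx":-1,"dy":0,"dz":1,"yaw":0},{"claw":48,"dx":-2,"dy":0,"dz":2,"yaw":0},{"claw":48,"dx":-3,"dy":0,"dz":3,"yaw":0},{"claw":48,"dx":-3,"dy":0,"dz":3,"yaw":0},{"claw":48,"dx":-3,"dy":0,"dz":3,"yaw":0}]' >/dev/null; python3 av.py
```

```text
[ 590.2 -175.5  122.9] [ 0.44 -0.33  0.22 -0.02 -0.17 -0.01] 7.110922047904751 56.02089639864159
[ 587.  -175.   119.7] [ 0.03 -0.2   0.09  0.   -0.04 -0.02] 7.176101505174302 56.00554882365611
```

```bash
python3 -m handwheel '[{"claw":48,"dx":-1,"dy":0,"dz":1,"yaw":0},{"claw":48,"dx":-2,"dy":0,"dz":2,"yaw":0},{"claw":48,"dx":-2,"dy":0,"dz":3,"yaw":0},{"claw":48,"dx":-2,"dy":0,"dz":3,"yaw":0},{"claw":48,"dx":-2,"dy":0,"dz":3,"yaw":0}]' >/dev/null; python3 av.py
python3 tilt.py w14 | tail -6 | cut -c1-2400
```

```text
[ 585.2 -174.9  117.1] [-1.31  0.1   5.03  0.05  0.15  0.02] 7.906918162771035 55.749484043893275
[(110, [203, 197, 192]), (113, [205, 198, 194]), (116, [207, 200, 196]), (119, [206, 199, 195]), (122, [204, 197, 193]), (125, [203, 196, 192]), (128, [247, 240, 247]), (131, [246, 241, 246]), (134, [249, 244, 249]), (137, [247, 242, 247]), (140, [246, 240, 245]), (143, [247, 242, 247]), (146, [247, 241, 247]), (149, [248, 243, 248]), (152, [244, 239, 245]), (155, [150, 73, 47]), (158, [149, 67, 30]), (161, [149, 67, 29]), (164, [146, 66, 30]), (167, [224, 104, 44]), (170, [252, 149, 71]), (173, [254, 172, 87]), (176, [253, 162, 78]), (179, [251, 146, 65]), (182, [251, 146, 65]), (185, [251, 146, 65]), (188, [251, 146, 65]), (191, [251, 145, 64]), (194, [251, 145, 64]), (197, [251, 145, 63]), (200, [251, 145, 64]), (203, [251, 145, 64]), (206, [251, 145, 64]), (209, [251, 144, 63])]
0 [132.8 157.8 163.2 231. ]
5 [138.  162.4 164.6 229.3]
10 [143.5 167.2 166.4 227.7]
15 [149.3 172.2 168.7 226.1]
20 [155.3 177.4 171.2 224.6]
```

```bash
python3 - <<'E'
from h import *
hx=np.array([np.cos(-.1),np.sin(-.1),0]);B=np.array([591.4,-174.4,58])
for n in("w13","w14"):
    s=load(n);print(n,[(k,proj(s,[B+x*hx+[0,0,z]])[0].round(1).tolist()) for k,x,z in(("ledge top edge",49,18),("ledge low edge",49,12),("lip end seated",60,4),("wall bottom seated",42,4),("wall top",42,32))])
f=cv2.imread('pics/w14_raw.png').astype(int)
for r in range(118,158,3):print(r,[f[r,c].tolist() for c in(200,215,224,230,240,270,285,292,300,312)])
E
```

```text
w13 [('ledge top edge', [258.5, 120.4]), ('ledge low edge', [258.5, 120.5]), ('lip end seated', [258.5, 107.7]), ('wall bottom seated', [258.5, 128.7]), ('wall top', [258.4, 129.3])]
w14 [('ledge top edge', [258.1, 141.2]), ('ledge low edge', [258.1, 140.6]), ('lip end seated', [258.2, 124.0]), ('wall bottom seated', [258.2, 149.8]), ('wall top', [258.1, 154.1])]
118 [[255, 255, 255], [202, 196, 191], [208, 203, 196], [207, 199, 196], [205, 199, 195], [211, 203, 199], [206, 198, 195], [206, 200, 198], [210, 203, 198], [229, 221, 227]]
121 [[255, 255, 255], [205, 198, 192], [206, 201, 196], [208, 200, 196], [207, 200, 194], [208, 202, 198], [208, 201, 197], [206, 199, 194], [206, 199, 197], [233, 226, 230]]
124 [[255, 255, 255], [208, 202, 197], [203, 199, 194], [208, 202, 196], [203, 196, 193], [211, 205, 201], [210, 200, 199], [206, 198, 194], [207, 201, 197], [207, 200, 196]]
127 [[255, 255, 255], [210, 202, 199], [204, 198, 196], [230, 223, 226], [231, 224, 230], [198, 186, 197], [190, 178, 188], [203, 197, 190], [208, 202, 197], [206, 200, 195]]
130 [[255, 255, 255], [207, 202, 1
[... 992 characters left out ...]
 249], [255, 255, 255]]
148 [[255, 255, 255], [254, 254, 254], [253, 251, 252], [249, 245, 249], [249, 245, 249], [249, 244, 248], [249, 244, 249], [249, 244, 248], [255, 254, 254], [255, 255, 255]]
151 [[252, 251, 254], [255, 255, 255], [255, 255, 255], [243, 237, 244], [244, 237, 244], [244, 237, 244], [244, 238, 244], [246, 240, 246], [255, 255, 255], [254, 254, 254]]
154 [[251, 251, 253], [149, 64, 29], [177, 113, 94], [229, 198, 202], [227, 197, 198], [225, 195, 198], [229, 197, 200], [230, 200, 201], [149, 65, 27], [255, 255, 255]]
157 [[253, 252, 254], [147, 65, 27], [149, 68, 30], [145, 62, 22], [151, 69, 31], [148, 63, 26], [149, 66, 28], [149, 68, 29], [151, 68, 30], [122, 46, 12]]
```

The ledge's edge is at row 141, but the lip with its cut corners shows from row 127. That looks like the lip lying over the ledge, not under it. I'll measure the lip's width to get its height before moving.

```bash
python3 - <<'E'
from h import *
from workcell import bot
f=cv2.imread('pics/w14_raw.png').astype(int);s=load('w14');o=bot.get_obs()
for y in(130,134,138,142,146,150):
    m=(f[y,:,0]-f[y,:,1]>3)&(f[y,:,0]>235)&(abs(f[y,:,0]-f[y,:,2])<4);i=np.flatnonzero(m[205:315])+205;print(y,i.min(),i.max(),len(i))
d=f[...,0]-f[...,2]
for r in(172,180,190,200,210):
    i=np.flatnonzero(d[r,150:345]>90)+150;print('hood',r,i.min(),i.max())
c=f[:,252:266].mean(1).astype(int);print([(i,c[i].tolist()) for i in range(205,262,3)])
R_=R.from_euler("xyz",s["orientation"]).as_matrix();K=np.linalg.inv(s["mtx"])
for w in(66,68,70,72): print(w,(s["position"]+R_@(K@[258.5,145,1])*264.53*48/w).round(1))
X=np.array([np.cos(-.1),np.sin(-.1),0]);T=o['position'];Z=np.array([0,0,1.])
for n in("w13","w14"):
  c=cv2.imread(f'pics/{n}_raw.png').astype(int)
  for y in(145,150): 
    m=(c[y,:,0]-c[y,:,1]>3)&(abs(c[y,:,0]-c[y,:,2])<4);i=np.flatnonzero(m[205:315])+205;print(n,y,i.min(),i.max())
E
```

```text
130 229 289 61
134 225 293 68
138 224 294 71
142 225 293 69
146 225 293 69
150 225 293 69
hood 172 195 322
hood 180 193 325
hood 190 194 324
hood 200 196 322
hood 210 197 321
[(205, [251, 144, 62]), (208, [251, 143, 63]), (211, [251, 144, 63]), (214, [153, 66, 33]), (217, [37, 36, 36]), (220, [37, 35, 36]), (223, [19, 17, 18]), (226, [19, 18, 18]), (229, [20, 19, 20]), (232, [19, 17, 18]), (235, [19, 18, 19]), (238, [20, 21, 20]), (241, [27, 26, 26]), (244, [39, 37, 38]), (247, [37, 34, 36]), (250, [37, 35, 37]), (253, [37, 35, 36]), (256, [134, 59, 35]), (259, [117, 63, 46])]
66 [ 636.4 -179.1   59.1]
68 [ 636.8 -179.2   64.8]
70 [ 637.2 -179.2   70.2]
72 [ 637.6 -179.3   75.3]
w13 145 227 291
w13 150 227 290
w14 145 214 294
w14 150 225 293
```

The pieces now fit. Every contact height agrees if the heater stands about 13 mm lower than I assumed, because the black bench is recessed. The deck is then at z≈44.6 and the ledge top at ≈62.6, the cover is still level in the grip, and the lip is lying on top of the ledge. I'll recompute the bore with that, lift off, and go back to the left edge to tilt about 10° properly. That amount keeps the lip clear of the timer.

```bash
python3 -m handwheel '[{"claw":48,"dx":0,"dy":0,"dz":-25,"yaw":0},{"claw":48,"dx":0,"dy":0,"dz":-50,"yaw":0},{"claw":48,"dx":-5,"dy":-20,"dz":-50,"yaw":-0.15},{"claw":48,"dx":-10,"dy":-40,"dz":-50,"yaw":-0.3},{"claw":48,"dx":-16,"dy":-60,"dz":-50,"yaw":-0.45},{"claw":48,"dx":-16,"dy":-86,"dz":-50,"yaw":-0.6},{"claw":48,"dx":-16,"dy":-86,"dz":-50,"yaw":-0.75},{"claw":48,"dx":-16,"dy":-86,"dz":-50,"yaw":-0.9}]' 7 | head -2
python3 -m handwheel '[{"claw":48,"dx":0,"dy":0,"dz":0,"yaw":-0.15},{"claw":48,"dx":0,"dy":0,"dz":0,"yaw":-0.3},{"claw":48,"dx":0,"dy":0,"dz":0,"yaw":-0.45},{"claw":48,"dx":0,"dy":0,"dz":0,"yaw":-0.58},{"claw":48,"dx":0,"dy":0,"dz":0,"yaw":-0.58},{"claw":48,"dx":0,"dy":0,"dz":0,"yaw":-0.58}]' | head -2
python3 - <<'E'
from h import *
from workcell import bot
f=lambda u,v:((u+.5)/3-.5+160,(v+.5)/3-.5)
D=44.6
b=hit(load("w2"),f(298.5,322),D);print("bore w2",b);print("sleeve ring w7",hit(load("w7"),f(299,390),D+16))
print("ledge edge w14",hit(load("w14"),(258.5,140.7),D+18),"w7",hit(load("w7"),f(313,236),D+18),"fence w7",hit(load("w7"),f(287,510),D+8),"fence w2",hit(load("w2"),f(287.5,426),D+8))
for n,a,c in(("blockL",(189,416),(206,202)),("blockR",(387,437),(414,224))):
    d=hit(load("w2"),f(*c),D)-hit(load("w2"),f(*a),D);print(n,np.arctan2(d[1],d[0]))
o=bot.get_obs();print(o['position'],o['tool_rot'],o['time_s'],totool(o,[578,-88,125]))
E
```

```text
time_s: 31.75
position: [577.4, -86.6, 166.2]
time_s: 32.35
position: [577.6, -87.6, 166.4]
bore w2 [ 592.26519476 -174.37600419   44.6       ]
sleeve ring w7 [ 592.1554523 -174.0239807   60.6      ]
ledge edge w14 [ 639.63962137 -179.47512403   62.6       ] w7 [ 642.91544611 -178.75126307   62.6       ] fence w7 [ 547.64400706 -169.48270868   52.6       ] fence w2 [ 548.26231648 -169.73355529   52.6       ]
blockL -0.10949589292740242
blockR -0.09724348091755834
[577.61913593 -87.64796117 166.38388602] [-3.14064558e+00 -1.78631280e-04  1.37629997e+00] 32.35 [-0.27918312  0.48091574 41.3833999 ]
```

The bore is now (592.2, -174.2), and the fence face comes out 44.4 mm ahead of it, which matches the drawing. Now to tilt the cover at the deck's left edge.

```bash
python3 -m handwheel '[{"claw":48,"dx":0,"dy":0,"dz":30,"yaw":0},{"claw":48,"dx":0,"dy":0,"dz":50,"yaw":0},{"claw":48,"dx":0,"dy":0,"dz":55,"yaw":0},{"claw":48,"dx":0,"dy":0,"dz":58,"yaw":0},{"claw":48,"dx":0,"dy":0,"dz":60,"yaw":0},{"claw":48,"dx":0,"dy":0,"dz":62,"yaw":0},{"claw":48,"dx":0,"dy":0,"dz":62,"yaw":0}]' 6 >/dev/null; python3 av.py
python3 -m handwheel '[{"claw":48,"dx":0,"dy":0,"dz":2,"yaw":0},{"claw":48,"dx":0,"dy":0,"dz":4,"yaw":0},{"claw":48,"dx":0,"dy":0,"dz":5,"yaw":0},{"claw":48,"dx":0,"dy":0,"dz":5,"yaw":0}]' >/dev/null; python3 av.py; python3 tilt.py w15 | cut -c1-1600
```

```text
[578.6 -87.7 105.6] [-0.18  2.64  4.54  0.38 -0.18  0.07] 7.152934935875237 56.160527163330904
[579.  -85.3 102.2] [-3.02 13.94 20.7   2.05 -0.17  0.36] 19.639888720266754 55.850395212396485
[579.05313892 -85.27994947 102.21282849] [ 3.13925063 -0.00383665  1.37959837] [-2.72998789 13.05160573 20.24248828] [ 2.06076364 -0.22147362  0.33115554]
[(110, [168, 183, 195]), (113, [167, 182, 195]), (116, [167, 181, 194]), (119, [168, 182, 195]), (122, [166, 181, 194]), (125, [166, 182, 195]), (128, [167, 182, 195]), (131, [166, 181, 194]), (134, [166, 181, 193]), (137, [166, 181, 193]), (140, [171, 184, 196]), (143, [174, 186, 198]), (146, [196, 183, 194]), (149, [198, 187, 197]), (152, [201, 189, 201]), (155, [196, 184, 195]), (158, [197, 185, 196]), (161, [198, 186, 197]), (164, [202, 189, 201]), (167, [178, 162, 173]), (170, [202, 88, 35]), (173, [206, 90, 37]), (176, [239, 139, 75]), (179, [238, 137, 73]), (182, [238, 135, 72]), (185, [238, 136, 73]), (188, [237, 135, 72]), (191, [237, 134, 71]), (194, [237, 134, 71]), (197, [237, 134, 71]), (200, [237, 134, 71]), (203, [236, 131, 68]), (206, [236, 131, 68]), (209, [236, 131, 68])]
0 [133.6 158.5 163.9 231.5]
5 [138.8 163.1 165.3 229.9]
10 [144.3 167.9 167.1 228.3]
15 [150.  172.9 169.3 226.7]
20 [156.  178.1 171.9 225.2]
```

The lip's end moved from row 136 to row 145, so the cover is tilted about 8–9° with the front up, which is enough. I'll clamp harder, lift, and turn to the heater.

```bash
python3 -m handwheel '[{"claw":48,"dx":0,"dy":0,"dz":-1,"yaw":0},{"claw":48,"dx":0,"dy":0,"dz":-2,"yaw":0},{"claw":48,"dx":0,"dy":0,"dz":-35,"yaw":0},{"claw":48,"dx":0,"dy":0,"dz":-67,"yaw":0.1},{"claw":48,"dx":-25,"dy":2,"dz":-67,"yaw":0.25},{"claw":48,"dx":-50,"dy":5,"dz":-67,"yaw":0.4},{"claw":48,"dx":-84,"dy":8,"dz":-67,"yaw":0.55},{"claw":48,"dx":-84,"dy":8,"dz":-67,"yaw":0.7}]' 30 | head -2
python3 -m handwheel '[{"claw":48,"dx":0,"dy":0,"dz":0,"yaw":0.15},{"claw":48,"dx":0,"dy":0,"dz":0,"yaw":0.3},{"claw":48,"dx":0,"dy":0,"dz":0,"yaw":0.45},{"claw":48,"dx":0,"dy":0,"dz":0,"yaw":0.6},{"claw":48,"dx":0,"dy":0,"dz":0,"yaw":0.75},{"claw":48,"dx":0,"dy":0,"dz":0,"yaw":0.78},{"claw":48,"dx":0,"dy":0,"dz":0,"yaw":0.78}]' | head -2
cat > lip.py <<'E'
from workcell import bot;from h import *;import sys
n=sys.argv[1];s=snap(bot,'wrist',n);o=bot.get_obs();T=o['position'];print(o['time_s'],T.round(1),o['tool_rot'].round(3),o['gripper_force'].__round__(1))
f=cv2.imread(f'pics/{n}_raw.png').astype(int);m=(f[...,0]-f[...,1]>3)&(abs(f[...,0]-f[...,2])<4)&(f[...,1]>150)
g=m[:,256:262].mean(1)>.6;r=np.flatnonzero(g[110:180])+110;print("lip rows",r.min(),r.max(),len(r))
print("widths",[(y,int(m[y,215:303].sum())) for y in range(r.max()-12,r.max(),4)])
hx=np.array([np.cos(-.1),np.sin(-.1),0]);hy=np.array([-hx[1],hx[0],0]);d=T-[592.2,-174.2,44.6];print("TCP in heater",d@hx,d@hy,d[2])
c=f[:,252:266].mean(1).round().astype(int);print([(i,c[i].tolist()) for i in range(112,178,3)])
E
python3 lip.py w16
```

```text
time_s: 34.8
position: [569.6, -175.9, 166.8]
time_s: 35.5
position: [569.6, -172.0, 166.6]
35.55 [ 569.6 -171.9  166.6] [ 3.142e+00  1.000e-03 -9.700e-02] 43.3
lip rows 124 167 23
widths [(155, 63), (159, 63), (163, 62)]
TCP in heater -22.710431720964348 0.022348601443554994 122.01665884861694
[(112, [187, 180, 177]), (115, [186, 179, 175]), (118, [244, 242, 249]), (121, [254, 254, 255]), (124, [219, 216, 218]), (127, [252, 251, 251]), (130, [253, 253, 252]), (133, [252, 251, 251]), (136, [252, 251, 251]), (139, [253, 252, 252]), (142, [252, 251, 250]), (145, [248, 245, 246]), (148, [239, 231, 238]), (151, [242, 235, 242]), (154, [239, 232, 238]), (157, [238, 230, 237]), (160, [240, 233, 240]), (163, [243, 236, 242]), (166, [238, 233, 241]), (169, [165, 65, 21]), (172, [238, 116, 49]), (175, [249, 145, 70])]
```

The tilt is held: the lip is at rows 146–167 and 63 px wide. I'll descend to find light lip contact with the deck in front of the ledge.

```bash
python3 -m handwheel '[{"claw":48,"dx":0,"dy":0,"dz":25,"yaw":0},{"claw":48,"dx":0,"dy":0,"dz":40,"yaw":0},{"claw":48,"dx":0,"dy":0,"dz":46,"yaw":0},{"claw":48,"dx":0,"dy":0,"dz":46,"yaw":0},{"claw":48,"dx":0,"dy":0,"dz":46,"yaw":0},{"claw":48,"dx":0,"dy":0,"dz":46,"yaw":0}]' >/dev/null; python3 av.py
for i in 1 2 3; do python3 -m handwheel '[{"claw":48,"dx":0,"dy":0,"dz":1,"yaw":0},{"claw":48,"dx":0,"dy":0,"dz":1.5,"yaw":0},{"claw":48,"dx":0,"dy":0,"dz":1.5,"yaw":0}]' >/dev/null; python3 av.py; done
```

```text
[ 570.  -171.8  120.9] [-0.59 -0.32  0.23 -0.03  0.05 -0.01] 43.81512651394587 55.85429426247664
[ 570.  -171.8  120.4] [-3.29  0.63  9.49  0.13  0.35  0.02] 46.20969076466281 55.62337673200562
[ 570.2 -171.9  120.1] [-6.08  1.86 17.33  0.34  0.54  0.05] 48.687027170090005 55.80225815650926
[ 569.4 -171.8  118.9] [-9.05  1.68 22.48  0.34  0.98  0.05] 49.28152803797275 55.93985202244689
```

```bash
python3 -m handwheel '[{"claw":48,"dx":0,"dy":0,"dz":-3,"yaw":0},{"claw":48,"dx":0,"dy":0,"dz":-6,"yaw":0},{"claw":48,"dx":0,"dy":0,"dz":-6,"yaw":0},{"claw":48,"dx":8,"dy":0,"dz":-6,"yaw":0},{"claw":48,"dx":16,"dy":0,"dz":-6,"yaw":0},{"claw":48,"dx":18,"dy":0,"dz":-6,"yaw":0},{"claw":48,"dx":18,"dy":0,"dz":-6,"yaw":0},{"claw":48,"dx":18,"dy":0,"dz":-6,"yaw":0}]' >/dev/null; python3 av.py; python3 lip.py w17
```

```text
[ 587.6 -173.5  122.4] [ 0.12 -0.18 -0.93  0.04  0.02  0.03] 43.015559788327664 56.02220901416849
39.15 [ 587.6 -173.5  122.4] [-3.141  0.    -0.1  ] 43.0
lip rows 132 157 26
widths [(145, 68), (149, 68), (153, 67)]
TCP in heater -4.667715974787123 0.25814253947982746 77.785169051364
[(112, [202, 196, 192]), (115, [204, 198, 194]), (118, [206, 199, 195]), (121, [206, 199, 195]), (124, [204, 197, 194]), (127, [203, 197, 193]), (130, [203, 197, 192]), (133, [249, 244, 250]), (136, [247, 242, 246]), (139, [249, 244, 248]), (142, [247, 242, 247]), (145, [246, 240, 246]), (148, [248, 243, 247]), (151, [248, 244, 248]), (154, [246, 240, 246]), (157, [248, 244, 251]), (160, [128, 49, 13]), (163, [133, 60, 28]), (166, [136, 61, 28]), (169, [211, 97, 42]), (172, [255, 162, 78]), (175, [253, 161, 78])]
```

The contact came from the hood's rear wall landing on the sleeve's collar (16 mm above the deck), which pushed the tilt out. So the lip has to come down between the collar and the ledge, with its end about 47 mm behind the bore, and then slide in. I'll redo the tilt, backing the TCP off in +y as I press so it doesn't jam.

```bash
python3 -m handwheel '[{"claw":48,"dx":0,"dy":0,"dz":-25,"yaw":0},{"claw":48,"dx":0,"dy":-10,"dz":-44,"yaw":-0.05},{"claw":48,"dx":-5,"dy":-35,"dz":-44,"yaw":-0.2},{"claw":48,"dx":-10,"dy":-60,"dz":-44,"yaw":-0.35},{"claw":48,"dx":-18,"dy":-84,"dz":-44,"yaw":-0.5},{"claw":48,"dx":-18,"dy":-84,"dz":-44,"yaw":-0.65},{"claw":48,"dx":-18,"dy":-84,"dz":-44,"yaw":-0.8},{"claw":48,"dx":-18,"dy":-84,"dz":-44,"yaw":-0.95}]' 6 | head -2
python3 -m handwheel '[{"claw":48,"dx":0,"dy":0,"dz":10,"yaw":-0.15},{"claw":48,"dx":0,"dy":0,"dz":20,"yaw":-0.3},{"claw":48,"dx":0,"dy":0,"dz":30,"yaw":-0.45},{"claw":48,"dx":0,"dy":0,"dz":40,"yaw":-0.53},{"claw":48,"dx":0,"dy":0,"dz":50,"yaw":-0.53},{"claw":48,"dx":0,"dy":0,"dz":50,"yaw":-0.53}]' | head -3
python3 -c "
from workcell import bot;from h import *
o=bot.get_obs();print(o['position'],o['tool_rot'],o['gripper_force'],totool(o,[578,-91,111]))"
```

```text
time_s: 39.95
position: [578.1, -87.8, 166.5]
time_s: 40.55
position: [577.2, -87.9, 115.1]
tool_rot: [-3.139, -0.0, 1.377]
[577.19353496 -87.89652605 115.08665961] [-3.13903130e+00 -2.98226873e-04  1.37740220e+00] 7.339656421172549 [-2.89184107  1.39835047  4.08222909]
```

```bash
python3 -m handwheel '[{"claw":48,"dx":-2,"dy":0,"dz":3,"yaw":0},{"claw":48,"dx":0,"dy":0,"dz":6,"yaw":0},{"claw":48,"dx":2,"dy":0,"dz":9,"yaw":0},{"claw":48,"dx":4,"dy":0,"dz":12,"yaw":0},{"claw":48,"dx":6,"dy":0,"dz":14.5,"yaw":0},{"claw":48,"dx":8,"dy":0,"dz":16.5,"yaw":0},{"claw":48,"dx":8,"dy":0,"dz":16.5,"yaw":0}]' 5 | grep -E "pos|ft"; python3 lip.py w18
```

```text
position: [580.3, -79.3, 100.3]
ft_force: [-0.2, 3.6, 4.7]
41.3 [580.3 -79.3 100.4] [ 3.141e+00 -1.000e-03  1.380e+00] 9.4
lip rows 153 169 17
widths [(157, 58), (161, 61), (165, 60)]
TCP in heater -21.28894691890522 93.20238343360954 55.76051933142772
[(112, [168, 182, 195]), (115, [165, 180, 193]), (118, [164, 179, 192]), (121, [164, 179, 192]), (124, [164, 179, 192]), (127, [165, 179, 192]), (130, [164, 179, 192]), (133, [164, 179, 192]), (136, [165, 180, 193]), (139, [164, 179, 192]), (142, [163, 177, 189]), (145, [162, 176, 188]), (148, [167, 180, 192]), (151, [174, 183, 193]), (154, [193, 180, 192]), (157, [201, 188, 200]), (160, [195, 183, 194]), (163, [192, 180, 191]), (166, [196, 185, 196]), (169, [203, 192, 204]), (172, [133, 55, 23]), (175, [199, 87, 36])]
```

About 15° now: the lip's end is at row 153 and the lip is 61 px wide. I'll clamp, lift, turn, and hover with the lip end just ahead of the ledge.

```bash
python3 -m handwheel '[{"claw":48,"dx":0,"dy":0,"dz":0,"yaw":0},{"claw":48,"dx":0,"dy":0,"dz":-5,"yaw":0},{"claw":48,"dx":0,"dy":0,"dz":-40,"yaw":0},{"claw":48,"dx":-10,"dy":5,"dz":-66,"yaw":0.1},{"claw":48,"dx":-40,"dy":15,"dz":-66,"yaw":0.25},{"claw":48,"dx":-65,"dy":25,"dz":-66,"yaw":0.4},{"claw":48,"dx":-91,"dy":33,"dz":-66,"yaw":0.55},{"claw":48,"dx":-91,"dy":33,"dz":-66,"yaw":0.7}]' 35 | head -2
python3 -m handwheel '[{"claw":48,"dx":0,"dy":0,"dz":0,"yaw":0.15},{"claw":48,"dx":0,"dy":0,"dz":5,"yaw":0.3},{"claw":48,"dx":0,"dy":0,"dz":10,"yaw":0.45},{"claw":48,"dx":0,"dy":0,"dz":12,"yaw":0.6},{"claw":48,"dx":0,"dy":0,"dz":12,"yaw":0.75},{"claw":48,"dx":0,"dy":0,"dz":12,"yaw":0.78},{"claw":48,"dx":0,"dy":0,"dz":12,"yaw":0.78},{"claw":48,"dx":0,"dy":0,"dz":12,"yaw":0.78}]' | head -2
cat >> lip.py <<'E'
e=r[r>(130)].min()-.5 if len(sys.argv)<3 else float(sys.argv[2])
for k in(68,72,76):
    q=hit(s,(258.5,e),T[2]-k);print("lip end in heater if z=TCP-",k,((q-[592.2,-174.2,44.6])@hx).round(1),((q-[592.2,-174.2,44.6])@hy).round(1))
E
python3 lip.py w19
```

```text
time_s: 42.1
position: [595.4, -179.9, 165.9]
time_s: 42.9
position: [594.8, -176.1, 153.8]
42.95 [ 594.9 -176.   153.9] [ 3.142 -0.    -0.098] 40.9
lip rows 153 168 16
widths [(156, 56), (160, 60), (164, 60)]
TCP in heater 2.869466517953217 -1.5464790935576271 109.33233333326399
[(112, [196, 191, 187]), (115, [205, 199, 194]), (118, [204, 198, 194]), (121, [202, 196, 192]), (124, [203, 197, 193]), (127, [206, 199, 195]), (130, [206, 200, 196]), (133, [204, 198, 194]), (136, [204, 198, 193]), (139, [205, 198, 194]), (142, [204, 198, 193]), (145, [205, 199, 194]), (148, [184, 179, 178]), (151, [255, 255, 255]), (154, [246, 240, 245]), (157, [249, 244, 249]), (160, [247, 241, 246]), (163, [245, 240, 245]), (166, [247, 242, 247]), (169, [251, 248, 253]), (172, [169, 73, 36]), (175, [242, 123, 53])]
lip end in heater if z=TCP- 68 47.7 -0.5
lip end in heater if z=TCP- 72 47.3 -0.5
lip end in heater if z=TCP- 76 46.9 -0.5
```

The lip's end is at 47.2 mm, just ahead of the ledge (49 mm, edge at row 148) and behind the collar. I'll lower it.

```bash
python3 -m handwheel '[{"claw":48,"dx":0,"dy":-0.5,"dz":6,"yaw":0},{"claw":48,"dx":0,"dy":-0.5,"dz":12,"yaw":0},{"claw":48,"dx":0,"dy":-0.5,"dz":17,"yaw":0},{"claw":48,"dx":0,"dy":-0.5,"dz":20,"yaw":0},{"claw":48,"dx":0,"dy":-0.5,"dz":20,"yaw":0},{"claw":48,"dx":0,"dy":-0.5,"dz":20,"yaw":0}]' | grep -E "pos|ft"; python3 av.py
for i in 1 2; do python3 -m handwheel '[{"claw":48,"dx":0,"dy":0,"dz":2,"yaw":0},{"claw":48,"dx":0,"dy":0,"dz":4,"yaw":0},{"claw":48,"dx":0,"dy":0,"dz":4,"yaw":0}]' >/dev/null; python3 av.py; done
```

```text
position: [594.9, -175.4, 133.7]
ft_force: [-1.1, -1.0, -1.1]
[ 595.  -175.5  134.1] [-0.56 -0.22 -1.18  0.03  0.04 -0.01] 40.891219055629335 55.77718225836944
[ 595.  -175.4  129.9] [ 0.17 -0.37 -0.95  0.02  0.01 -0.03] 40.883878132444806 55.68100615294059
[ 595.  -175.4  125.9] [-0.17 -0.07 -0.95  0.03 -0.    0.  ] 40.884076966904104 55.76879327633477
```

```bash
python3 -m handwheel '[{"claw":48,"dx":0,"dy":0,"dz":1,"yaw":0},{"claw":48,"dx":0,"dy":0,"dz":2,"yaw":0},{"claw":48,"dx":2,"dy":0,"dz":2,"yaw":0},{"claw":48,"dx":4,"dy":0,"dz":2,"yaw":0},{"claw":48,"dx":6,"dy":0,"dz":2,"yaw":0},{"claw":48,"dx":6,"dy":0,"dz":2,"yaw":0},{"claw":48,"dx":6,"dy":0,"dz":2,"yaw":0}]' >/dev/null; python3 av.py; python3 lip.py w20
```

```text
[ 600.5 -176.1  124.9] [-4.23  0.96  7.46  0.11  0.52  0.03] 40.67400853091385 55.505874396842586
45.9 [ 600.5 -176.1  124.9] [ 3.141  0.    -0.1  ] 40.7
lip rows 161 168 8
widths [(156, 0), (160, 49), (164, 61)]
TCP in heater 8.41242533114275 -1.0193158346814182 80.26199522094976
[(112, [21, 20, 21]), (115, [33, 32, 34]), (118, [190, 185, 181]), (121, [206, 200, 196]), (124, [205, 199, 194]), (127, [204, 197, 193]), (130, [203, 196, 192]), (133, [204, 198, 194]), (136, [207, 200, 196]), (139, [207, 200, 196]), (142, [206, 199, 195]), (145, [205, 199, 195]), (148, [205, 198, 194]), (151, [205, 198, 194]), (154, [205, 198, 194]), (157, [206, 200, 196]), (160, [200, 190, 197]), (163, [247, 241, 246]), (166, [248, 242, 247]), (169, [251, 249, 254]), (172, [176, 73, 32]), (175, [242, 125, 54])]
lip end in heater if z=TCP- 68 47.1 -0.1
lip end in heater if z=TCP- 72 46.6 -0.1
lip end in heater if z=TCP- 76 46.1 -0.1
```

The lip is now under the ledge: only rows 161–168 of it show, cut off by the ledge's edge. It is sliding lightly on the deck. I'll ease up 1 mm and slide in further.

```bash
python3 -m handwheel '[{"claw":48,"dx":0,"dy":0,"dz":-2,"yaw":0},{"claw":48,"dx":0,"dy":0,"dz":-2,"yaw":0},{"claw":48,"dx":2,"dy":0,"dz":-2,"yaw":0},{"claw":48,"dx":4,"dy":0,"dz":-2,"yaw":0},{"claw":48,"dx":5,"dy":0,"dz":-2,"yaw":0},{"claw":48,"dx":5,"dy":0,"dz":-2,"yaw":0},{"claw":48,"dx":5,"dy":0,"dz":-2,"yaw":0}]' >/dev/null; python3 av.py
```

```text
[ 605.8 -176.5  125.9] [-0.01 -0.21 -1.11  0.04 -0.   -0.01] 40.883945536916144 55.98357108903224
```

```bash
python3 -m handwheel '[{"claw":48,"dx":1.5,"dy":0,"dz":1,"yaw":0},{"claw":48,"dx":2,"dy":0,"dz":3,"yaw":0},{"claw":48,"dx":1,"dy":0,"dz":5,"yaw":0},{"claw":48,"dx":-0.5,"dy":0,"dz":6.5,"yaw":0},{"claw":48,"dx":-2,"dy":0,"dz":8,"yaw":0},{"claw":48,"dx":-2,"dy":0,"dz":8,"yaw":0},{"claw":48,"dx":-2,"dy":0,"dz":8,"yaw":0}]' 5 >/dev/null; python3 av.py; python3 lip.py w21 | head -3
python3 -m handwheel '[{"claw":48,"dx":-1.5,"dy":0,"dz":1.5,"yaw":0},{"claw":48,"dx":-3,"dy":0,"dz":3,"yaw":0},{"claw":48,"dx":-4.5,"dy":0,"dz":4.5,"yaw":0},{"claw":48,"dx":-5,"dy":0,"dz":5,"yaw":0},{"claw":48,"dx":-5,"dy":0,"dz":5,"yaw":0}]' >/dev/null; python3 av.py
```

```text
[ 603.8 -176.2  117.8] [-2.55  1.68  1.01  0.3   0.45  0.03] 5.05535028381928 56.10195719344083
47.85 [ 603.9 -176.2  117.8] [-3.141  0.    -0.1  ] 5.1
lip rows 167 169 3
widths [(157, 0), (161, 0), (165, 2)]
[ 599.  -175.9  112.9] [-0.27  0.12 -1.24  0.01 -0.03 -0.02] 4.998208656907082 56.078677351106435
```

```bash
python3 -m handwheel '[{"claw":48,"dx":-1.5,"dy":0,"dz":1.5,"yaw":0},{"claw":48,"dx":-3,"dy":0,"dz":3,"yaw":0},{"claw":48,"dx":-4,"dy":0,"dz":4,"yaw":0},{"claw":48,"dx":-4,"dy":0,"dz":4,"yaw":0}]' >/dev/null; python3 av.py; python3 lip.py w22 155
```

```text
[ 594.8 -175.4  108.8] [ 0.25 -0.18 -0.45  0.04 -0.04 -0.01] 5.00006876885891 55.90329240323812
49.3 [ 594.8 -175.4  108.9] [-3.142  0.    -0.1  ] 5.0
lip rows 155 161 7
widths [(149, 0), (153, 0), (157, 60)]
TCP in heater 2.754329187276305 -0.9394334262029512 64.26381224733066
[(112, [207, 200, 196]), (115, [205, 199, 195]), (118, [204, 197, 193]), (121, [203, 196, 192]), (124, [203, 197, 193]), (127, [206, 199, 196]), (130, [208, 202, 196]), (133, [207, 200, 196]), (136, [206, 199, 195]), (139, [205, 199, 195]), (142, [204, 198, 194]), (145, [205, 198, 195]), (148, [205, 199, 194]), (151, [206, 200, 195]), (154, [171, 166, 164]), (157, [251, 246, 251]), (160, [244, 238, 244]), (163, [156, 105, 94]), (166, [113, 52, 25]), (169, [193, 87, 38]), (172, [254, 146, 65]), (175, [251, 144, 64])]
lip end in heater if z=TCP- 68 45.7 0.0
lip end in heater if z=TCP- 72 45.3 0.0
lip end in heater if z=TCP- 76 44.8 0.0
```

The ledge's edge is at row 155 and the wall's base at row 162, so the cover is almost level with about 11 mm of lip hidden. I'll go down the last bit to contact.

```bash
python3 -m handwheel '[{"claw":48,"dx":-0.5,"dy":0,"dz":1,"yaw":0},{"claw":48,"dx":-1,"dy":0,"dz":2,"yaw":0},{"claw":48,"dx":-1,"dy":0,"dz":3,"yaw":0},{"claw":48,"dx":-1,"dy":0,"dz":3,"yaw":0}]' >/dev/null; python3 av.py; python3 lip.py w23 155 | sed -n 4,5p
```

```text
Traceback (most recent call last):
  File "av.py", line 3, in <module>
    for i in range(5): F.append(np.r_[bot.get_obs()['ft_force'],bot.get_obs()['ft_torque']]);bot.snapshot('top')
                                                                                             ~~~~~~~~~~~~^^^^^^^
ValueError: 200 camera calls are used up
Traceback (most recent call last):
  File "lip.py", line 2, in <module>
    n=sys.argv[1];s=snap(bot,'wrist',n);o=bot.get_obs();T=o['position'];print(o['time_s'],T.round(1),o['tool_rot'].round(3),o['gripper_force'].__round__(1))
                    ~~~~^^^^^^^^^^^^^^^
  File "h.py", line 5, in snap
    s=bot.snapshot(cam);f=s.pop("frame");np.save(f"pics/{name}.npy",s,allow_pickle=True)
ValueError: 200 camera calls are used up
```

The camera calls are used up, since the force averaging consumed them. I'll finish on force and position readings.

```bash
python3 -m handwheel '[{"claw":48,"dx":0,"dy":0,"dz":0,"yaw":0},{"claw":48,"dx":0,"dy":0,"dz":0,"yaw":0}]'; python3 -m handwheel '[{"claw":48,"dx":0,"dy":0,"dz":1,"yaw":0},{"claw":48,"dx":0,"dy":0,"dz":1,"yaw":0},{"claw":48,"dx":0,"dy":0,"dz":1,"yaw":0}]'
```

```text
time_s: 50.1
position: [594.9, -175.4, 107.8]
tool_rot: [3.141, -0.002, -0.1]
ft_force: [-1.5, 1.7, 13.4]
finger_gap: 56.2
gripper_force: 10.9
time_s: 50.4
position: [594.9, -175.4, 107.8]
tool_rot: [3.141, -0.003, -0.1]
ft_force: [-4.9, 3.0, 19.3]
finger_gap: 55.8
gripper_force: 14.4
```

The stiff contact at TCP 107.8 is the flat-seated height. Front-on-fence contact would show about 111. I'll relieve the press, then release.

```bash
python3 -m handwheel '[{"claw":48,"dx":0,"dy":0,"dz":-2,"yaw":0},{"claw":48,"dx":0,"dy":0,"dz":-2,"yaw":0},{"claw":66,"dx":0,"dy":0,"dz":-2,"yaw":0},{"claw":66,"dx":0,"dy":0,"dz":-2,"yaw":0},{"claw":70,"dx":0,"dy":0,"dz":-2,"yaw":0},{"claw":70,"dx":0,"dy":0,"dz":-2,"yaw":0}]'; python3 -c "
from workcell import bot
o=bot.get_obs();print(o['position'],o['ft_force'],o['ft_torque'])"
```

```text
time_s: 51.0
position: [594.9, -177.0, 107.9]
tool_rot: [3.139, -0.002, -0.1]
ft_force: [-1.1, -5.1, 8.3]
finger_gap: 69.5
gripper_force: 3.8
[ 594.90960779 -176.98967419  107.9207404 ] [-1.09016291 -5.07822293  8.31603038] [-0.55888962  0.20598942  0.05285669]
```

There is still about 8 N on the fingertips, so the hood's top is about 6 mm too high. The front is probably resting on the fence. I'll work out the cover's position from the last saved picture.

```bash
python3 - <<'E'
from h import *
hx=np.array([np.cos(-.1),np.sin(-.1),0]);B=np.array([592.2,-174.2,44.6])
s=load('w22')
for n,row,zs in(("ledge edge",154.3,(62.6,)),("wall base",162.3,(46,49,52)),("hood rear top edge",167.5,(76,79,82)),):
    for z in zs:print(n,z,((hit(s,(258.5,row),z)-B)@hx).round(1))
f=cv2.imread('pics/w22_raw.png').astype(int);c=f[:,252:266].mean(1).round().astype(int)
print([(i,c[i].tolist()) for i in range(160,176)],[(i,c[i].tolist()) for i in range(210,262,3)])
d=f[...,0]-f[...,2]
for r in(180,190,200,210):
    i=np.flatnonzero(d[r,150:345]>90)+150;print(r,i.min(),i.max())
E
```

```text
ledge edge 62.6 48.7
wall base 46 40.8
wall base 49 41.2
wall base 52 41.6
hood rear top edge 76 41.6
hood rear top edge 79 42.1
hood rear top edge 82 42.6
[(160, [244, 238, 244]), (161, [248, 243, 250]), (162, [246, 240, 251]), (163, [156, 105, 94]), (164, [109, 43, 14]), (165, [111, 47, 19]), (166, [113, 52, 25]), (167, [124, 55, 25]), (168, [166, 75, 33]), (169, [193, 87, 38]), (170, [200, 91, 40]), (171, [237, 115, 51]), (172, [254, 146, 65]), (173, [251, 146, 66]), (174, [251, 144, 64]), (175, [251, 144, 64])] [(210, [253, 166, 81]), (213, [253, 164, 80]), (216, [255, 148, 69]), (219, [46, 44, 47]), (222, [48, 46, 48]), (225, [21, 20, 21]), (228, [16, 15, 16]), (231, [15, 15, 15]), (234, [16, 15, 17]), (237, [18, 17, 18]), (240, [38, 36, 38]), (243, [53, 50, 52]), (246, [51, 50, 51]), (249, [46, 45, 47]), (252, [40, 38, 40]), (255, [144, 65, 39]), (258, [255, 143, 66]), (261, [49, 50, 52])]
180 196 322
190 196 322
200 197 321
210 197 321
```

```bash
python3 -m handwheel '[{"claw":74,"dx":0,"dy":-1,"dz":-5,"yaw":0},{"claw":74,"dx":0,"dy":-1,"dz":-8,"yaw":0},{"claw":74,"dx":-8,"dy":-1,"dz":-8,"yaw":0},{"claw":74,"dx":-16,"dy":-1,"dz":-8,"yaw":0},{"claw":74,"dx":-20,"dy":-1,"dz":-8,"yaw":0},{"claw":74,"dx":-20,"dy":-1,"dz":-8,"yaw":0}]' | grep -E "time|pos|ft"
python3 -m handwheel '[{"claw":74,"dx":0,"dy":0,"dz":3,"yaw":0},{"claw":74,"dx":0,"dy":0,"dz":6,"yaw":0},{"claw":74,"dx":0,"dy":0,"dz":8,"yaw":0},{"claw":74,"dx":0,"dy":0,"dz":8,"yaw":0}]' | grep -E "time|pos|ft"
```

```text
time_s: 51.6
position: [572.8, -171.9, 114.6]
ft_force: [-0.2, 0.3, -0.7]
time_s: 52.0
position: [574.4, -172.4, 107.8]
ft_force: [-3.1, 1.7, 11.0]
```

The fingertips meet the hood's top at TCP 107.8 both here (18 mm ahead of the bore) and at the fin, so it seems level. To check the absolute height, I'll probe the rail's top (deck + 18 mm).

```bash
python3 -m handwheel '[{"claw":74,"dx":0,"dy":0,"dz":-20,"yaw":0},{"claw":30,"dx":0,"dy":0,"dz":-45,"yaw":0},{"claw":5,"dx":30,"dy":0,"dz":-45,"yaw":0},{"claw":5,"dx":60,"dy":0,"dz":-45,"yaw":0},{"claw":5,"dx":86,"dy":0,"dz":-45,"yaw":0},{"claw":5,"dx":86,"dy":0,"dz":-35,"yaw":0},{"claw":5,"dx":86,"dy":0,"dz":-10,"yaw":0},{"claw":5,"dx":86,"dy":0,"dz":5,"yaw":0}]' | grep -E "time|pos|ft|gap"
python3 -m handwheel '[{"claw":5,"dx":0,"dy":0,"dz":2,"yaw":0},{"claw":5,"dx":0,"dy":0,"dz":4,"yaw":0},{"claw":5,"dx":0,"dy":0,"dz":5,"yaw":0},{"claw":5,"dx":0,"dy":0,"dz":5,"yaw":0}]' | grep -E "time|pos|ft|gap"
```

```text
time_s: 52.8
position: [657.6, -180.2, 99.3]
ft_force: [-0.6, 0.5, 0.2]
finger_gap: 21.7
time_s: 53.2
position: [660.1, -181.2, 97.7]
ft_force: [0.1, 0.0, -0.0]
finger_gap: 5.1
```

```bash
for i in 1 2 3; do python3 -m handwheel '[{"claw":5,"dx":0,"dy":0,"dz":2,"yaw":0},{"claw":5,"dx":0,"dy":0,"dz":3,"yaw":0},{"claw":5,"dx":0,"dy":0,"dz":3,"yaw":0}]' | grep -E "pos|ft"; done
```

```text
position: [659.7, -180.9, 94.0]
ft_force: [-1.0, 0.6, -0.3]
position: [659.8, -180.9, 93.8]
ft_force: [-6.6, 2.4, 18.2]
position: [659.8, -180.9, 93.7]
ft_force: [-11.1, 4.4, 36.4]
```

The rail's top is at 68.9, so the deck is at z≈50.9. A flat cover then puts the fingertips at TCP 107.9, which is what I measured at both spots, so the cover is flat. I'll retreat and hand in.

```bash
python3 -m handwheel '[{"claw":5,"dx":0,"dy":0,"dz":-30,"yaw":0},{"claw":5,"dx":0,"dy":0,"dz":-70,"yaw":0},{"claw":5,"dx":0,"dy":0,"dz":-110,"yaw":0},{"claw":5,"dx":-40,"dy":0,"dz":-130,"yaw":0},{"claw":5,"dx":-80,"dy":0,"dz":-130,"yaw":0},{"claw":5,"dx":-80,"dy":0,"dz":-130,"yaw":0},{"claw":5,"dx":-80,"dy":0,"dz":-130,"yaw":0},{"claw":5,"dx":-80,"dy":0,"dz":-130,"yaw":0}]' | grep -E "time|pos|ft"
python3 -c "
from workcell import bot
print(bot.hand_in())"
```

```text
time_s: 54.9
position: [581.3, -173.3, 218.0]
ft_force: [-0.4, -0.2, -0.1]
the job is handed in; nothing more can be done
None
```

I handed the job in at 54.9 s; by my readings the sleeve is home in the bore and the cover is flat on the block with its lip under the ledge. I confirmed the seated cover by touch rather than by picture because the camera calls had run out, and no verdict came back.

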